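# Fetch the chip tray from behind the boxes in the mahjong case

### The job

Lift the three knobbed boxes out of the open mahjong case and stand all three on the grey side board, then take the blue chip tray from behind them and lay it squarely in the middle of the cork mat, its long side along the mat's. After that put every box back upright exactly where it stood in the case. Keep the boxes and the tray level on the way, and leave the tumbler and the ashtray where they are.

Things in the scene. Friction and masses are not known exactly. Their poses are not given: they have to be found in the camera images.
- case: Open black mahjong case, fixed, 260 (its x) by 270 mm, walls 6 mm thick, 55 high; floor 6 mm thick. Origin: centre of underside, +x to the lid hinge. Trough x -124 to 36 mm: boxes in a row at x -79, y -78, 0, 78; chip tray behind at x -19, 6 to 14 mm from them. Tiles (fixed, 28 mm high) fill x 36 to 120. Lid, 260 mm long, hinged at x 132, propped, rising away from the robot 35 degrees above level.
- round_tin: Round steel tin, 62 mm diameter, 52 mm high to the top of its lid. On top in the middle a black round knob, 18 mm diameter, 24 mm tall, by which it is picked up. Origin: centre of the underside, z up. About 180 g. At the start it stands in the trough of the case, in one of three places that change from start to start.
- square_box: Square wooden box, 62 by 62 mm, 44 mm high to the top of its lid. On top in the middle a black round knob, 18 mm diameter, 24 mm tall, by which it is picked up. Origin: centre of the underside, z up. About 160 g. At the start it stands in the trough of the case, in one of three places that change from start to start.
- oblong_box: Oblong grey plastic box, 46 mm (its x) by 66 mm (its y), 48 mm high to the top of its lid. On top in the middle a black round knob, 18 mm diameter, 24 mm tall, by which it is picked up. Origin: centre of the underside, z up. About 150 g. At the start it stands in the trough of the case, in one of three places that change from start to start.
- chip_tray: Blue plastic chip tray with round chips and two white dice, which are fixed in it; 150 mm long (its x), 44 mm wide (its y), 28 mm high, side walls upright and outside smooth, can be gripped across the 44 mm. Origin: centre of the underside, z up. About 200 g. At the start it lies across the case behind the boxes, its long side along the case's y.
- side_board: Grey board lying on the table, fixed: 260 mm long (its x), 120 mm wide (its y), 4 mm thick, to the left or right of the case. The side area for the boxes. Origin: centre of the underside.
- cork_mat: Cork mat lying on the table, fixed: 190 mm long (its x), 85 mm wide (its y), 4 mm thick, on the other side of the case. The place for the chip tray. Origin: centre of the underside.
- tumbler: Bystander: glass tumbler upside down, 72 mm diameter at its foot on the table, 56 mm at the top, 95 mm high. Origin: centre of the rim on the table. Not to be moved.
- ashtray: Bystander: round white ceramic ashtray, 110 mm diameter, 30 mm high. Origin: centre of the underside. Not to be moved.
Not all that is in view belongs to the job. What is shaped like the round_tin but pink is not meant.

How it is judged:
By the outcome, as a careful person would: the job done as asked, in the order asked, and still so for the second after the job is handed in, with the robot touching nothing.
It also fails if it takes over 141 s, if anything falls off the work surface, if the arm or the gripper's body presses on something with over 40 N, if the wrist force passes 120 N, or if a joint passes its speed limit or range.

### The arm

A 7-joint arm with a two-finger parallel gripper is mounted at the origin on the work surface. World frame = base frame: x ahead of the robot, y to its left, z up, the work surface at z = 0. Lengths are in m, angles in rad, forces in N, time in s.
With the tool pointing down it reaches from about 0.4 to 0.9 m from the base axis. Payload 5.5 kg.
Tool frame: the origin (TCP) lies at the very end of the fingers, on their centre line; the grasp point (between the pads) lies 19 mm behind it; z points along the fingers, y is the line along which they close (so a half turn about z gives the same grasp; the last joint's range is limited). The gripper opens to 92 mm and grips with 3 to 60 N. Pads are 19 mm wide; open, the fingers measure 130 mm over their backs; the gripper's body (75 mm by 190 mm) begins 47 mm behind the grasp point.
Start: joints at [-0.864, 0.501, -0.427, 1.55, 0.221, 1.138, -0.21], TCP at [0.279, 0.587, 0.227] pointing down, gripper open.
Joint ranges: [-2.88, 2.88], [-0.31, 2.03], [-1.54, 1.56], [0.2, 2.42], [-1.41, 4.55], [0.19, 2.02], [-2.57, 2.57]. Speed limits (rad/s): [2.57, 2.57, 3.14, 3.14, 3.14, 3.14, 3.14].

### API

Orientations are given as a 3x3 rotation matrix whose columns are the frame's x, y, z axes.
In Python, from cell import * gives the robot as it stands.
- The arm moves only by the shell command python3 -m inch 'ROWS' [FORCE]. ROWS is JSON, a list of rows, each a list of 7 numbers: the opening, from 0 (shut) to 1 (fully open), then the shift along the tool's x, y, z in cm, then the turn, a rotation vector about the tool's x, y, z in rad. In form: [[hand, tx, ty, tz, rx, ry, rz], ...]. A call has 1 to 12 rows; each row shifts and turns the commanded pose from where the row before left it, along the tool's axes as they then stand; what a row does not reach is not made up. A row lasts 1/12 s, in which the tool goes at most 41.7 mm and 7.16 degrees, less where a joint would pass 70% of its speed; a pose out of reach is approached as far as the arm can. A call is refused whole if a number of a shift passes 4.17 or a number of a turn 0.125, either way. A call with a gripper value outside its range is refused whole. The fingers move at their own pace and stop on an object; FORCE is the grip in N (left out, the last holds). Time passes only in rows, so rows that do not move let the fingers close. It gives the time, the measured TCP pose, the force, the opening and the grip force at its end, in the units of the state.
- get_state(): the state, without advancing time (a new reading comes with each control period).
- capture(name): name is "scene" or "top"; returns a dict with "image" (400x640x3 uint8, red, green, blue), "fov_y" (degrees; the focal length in pixels is half the picture's height over the tangent of half this angle, whatever the lens; pixels are square), "cx", "cy" (the principal point, pixels), "dist_coeffs" ([k1, k2, p1, p2, k3] as OpenCV has them; the pictures are not rectified), "xyz" and "rotation" of the camera in the world. Camera axes: x right, y up, looking along -z (the intrinsics and any distortion apply to the point x, -y, -z); pixel columns grow to the right and rows downward; lengths in m; the calibration is good to about 2 mm. A picture is of the moment at which its call begins. There is no depth.
- close_job(): hands the job in; it is judged then, once.
The state is a dict: "t": time; "joint_pos": joint angles; "joint_vel": joint speeds; "joint_torque": joint torques, N m; "tool_pos": TCP position; "orientation": TCP orientation; "contact_force": force on the tool from outside, world axes, zero at the start; "wrist_torque": the same for the moment, N m; "grip_width": finger opening in m; "grip_force": force on a finger pad.
Only numpy, scipy, OpenCV 4.12 (cv2) and the standard library are available. Lean on these libraries where they do the work, as an engineer would, in place of code of your own. Each camera call takes 0.05 s, during which the arm holds its last target. There are 200 camera calls.

## Working session

There is one attempt and no reset: what is moved stays moved. The work goes in short steps, Python scripts to look and compute and a shell command to move; the robot and the scene stay as the last step left them, time stands still between calls to the robot, and variables do not carry over. Pictures are saved under pics/ and viewed, at most 14 in all, crops included, and the job is handed in when it is done.

```bash
ls; mkdir -p pics; cat > h.py <<'E'
from cell import *
import numpy as np, cv2, json
def K(c):
    f=c["image"].shape[0]/2/np.tan(np.radians(c["fov_y"])/2)
    return np.array([[f,0,c["cx"]],[0,f,c["cy"]],[0,0,1]])
def ray(c,uv):
    p=cv2.undistortPoints(np.array(uv,float).reshape(-1,1,2),K(c),np.array(c["dist_coeffs"],float)).reshape(-1,2)
    d=np.c_[p[:,0],-p[:,1],-np.ones(len(p))]@np.array(c["rotation"]).T
    return np.array(c["xyz"]),d
def onz(c,uv,z):
    o,d=ray(c,uv); return o+d*((z-o[2])/d[:,2])[:,None]
def tri(c1,uv1,c2,uv2):
    o1,d1=ray(c1,uv1);o2,d2=ray(c2,uv2);out=[]
    for a,b in zip(d1,d2):
        s=np.linalg.lstsq(np.c_[a,-b],o2-o1,rcond=None)[0]
        p,q=o1+s[0]*a,o2+s[1]*b; out.append(np.r_[(p+q)/2,np.linalg.norm(p-q)])
    return np.array(out)
def proj(c,P):
    R=np.array(c["rotation"]);q=(np.array(P,float).reshape(-1,3)-np.array(c["xyz"]))@R
    q=q*[1,-1,-1]
    return cv2.projectPoints(q,np.zeros(3),np.zeros(3),K(c),np.array(c["dist_coeffs"],float))[0].reshape(-1,2)
def snap(n,f):
    c=capture(n);cv2.imwrite(f"pics/{f}.png",c["image"][:,:,::-1]);np.save(f"pics/{f}.npy",c,allow_pickle=True);return c
def load(f): return np.load(f"pics/{f}.npy",allow_pickle=True).item()
E
python3 - <<'E'
from h import *
for n in ("scene","top"):
    c=snap(n,n+"0");print(n,c["xyz"],np.round(c["rotation"],3).tolist(),c["fov_y"],c["dist_coeffs"],c["cx"],c["cy"])
s=get_state();print(s)
E
```

```text
pics
scene [ 0.96088249 -0.34358265  0.71026786] [[0.668, -0.576, 0.472], [0.744, 0.532, -0.404], [-0.018, 0.621, 0.784]] 52.49932499640039 [-0.07659089  0.          0.          0.          0.        ] 318.8834620609501 199.0135800546653
top [0.44298416 0.00219838 1.01051897] [[0.015, 0.996, -0.089], [-1.0, 0.016, 0.008], [0.009, 0.089, 0.996]] 57.648760893846664 [-0.03364175  0.          0.          0.          0.        ] 323.42299803576026 199.45267536891407
{'t': 0.1, 'joint_pos': array([-0.86376865,  0.50177139, -0.42678893,  1.55131912,  0.22084324,
        1.1382848 , -0.21029367]), 'joint_vel': array([-0.00208259, -0.00239225, -0.00112444, -0.00282929, -0.00044429,
       -0.00204829,  0.00019731]), 'joint_torque': array([-1.12958055e-02, -5.67873001e+01, -5.83890393e+00, -2.79917121e+01,
       -6.90615666e-02,  2.42043030e-02,  3.99343628e-05]), 'tool_pos': array([0.27890397, 0.58644489, 0.22578054]), 'orientation': array([[-9.03136694e-01,  4.29352456e-01, -7.62290051e-04],
       [ 4.29353132e-01,  9.03135371e-01, -1.54558289e-03],
       [ 2.48512967e-05, -1.72316424e-03, -9.99998515e-01]]), 'contact_force': array([ 0.17773125,  0.11500455, -0.07906612]), 'wrist_torque': array([ 0.00215286, -0.04579226, -0.01590859]), 'grip_force': 0.0, 'grip_width': 0.09182383128459679}
```

View pics/scene0.png

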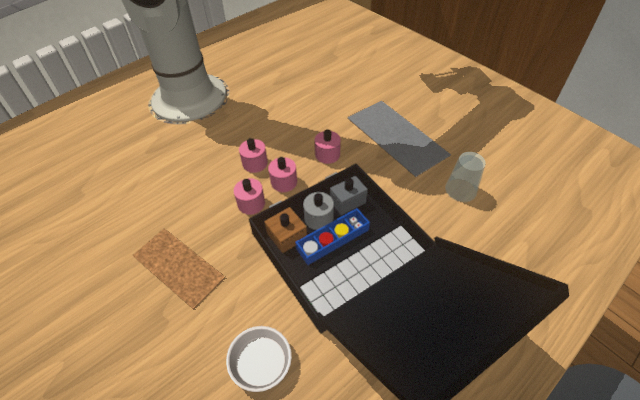

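View pics/top0.png

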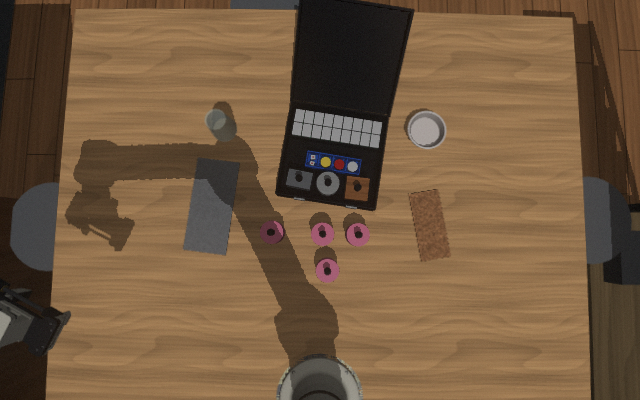

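Scene view: oblong box with its knob at (349,184), grey round tin (318,208), square wooden box (286,229), tray (333,236), case to the right of the pink decoys; side board (398,138), mat (180,268), tumbler (466,177), ashtray (260,360). Top view: oblong (298,179), tin (327,182), square (357,188), tray (333,163), board (211,206), mat (430,225).

Candidates for the round_tin: the grey one in the case, top (327,182), and four pink ones at top (272,232), (322,234), (358,234), (327,270). The grey one fits, being steel and in the trough. The enlarged crop will confirm it.

```bash
python3 - <<'E'
from h import *
a=load("top0")["image"][90:220,260:400,::-1];cv2.imwrite("pics/ct.png",cv2.resize(a,None,fx=4.5,fy=4.5,interpolation=cv2.INTER_CUBIC))
a=load("scene0")["image"][155:325,240:440,::-1];cv2.imwrite("pics/cs.png",cv2.resize(a,None,fx=3.5,fy=3.5,interpolation=cv2.INTER_CUBIC))
E
```

```text
(no output)
```

View pics/ct.png

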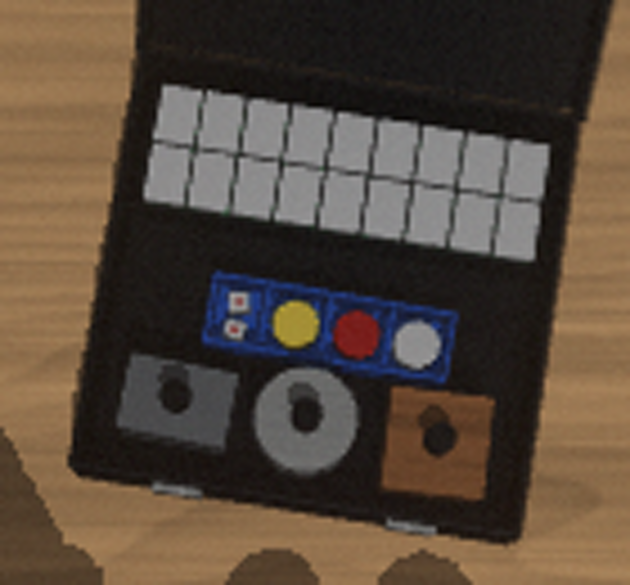

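View pics/cs.png

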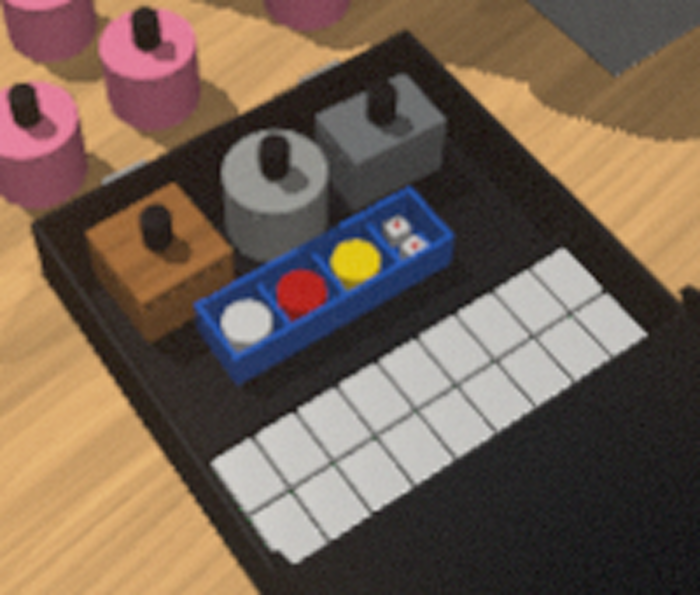

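```bash
cat > m.py <<'E'
from h import *
t=load("top0");s=load("scene0")
T=lambda p:(np.array(p,float)+.5)/4.5-.5+[260,90]
S=lambda p:(np.array(p,float)+.5)/3.5-.5+[240,155]
names="kObl kTin kSq tileFL tileFR tileNR tileNL trLF trRF trRN trLN caseNL caseNR".split()
a=T([(176,394),(304,412),(437,436),(162,84),(550,143),(537,262),(144,201),(213,272),(458,312),(445,382),(204,343),(72,470),(519,543)])
b=S([(382,87),(275,142),(157,213),(648,333),(294,563),(211,462),(565,249),(454,237),(238,354),(197,303),(410,187),(407,32),(35,228)])
P=tri(t,a,s,b)
if __name__=="__main__":
  for n,p in zip(names,P):print(n,np.round(p*1000,1))
  D=dict(zip(names,P[:,:2]))
  for q in ("tileFR tileFL","tileNR tileNL","caseNR caseNL","trRF trLF","trRN trLN","kSq kObl"):
    i,j=q.split();d=D[j]-D[i];print(q,np.linalg.norm(d).round(4),np.degrees(np.arctan2(d[1],d[0])).round(2))
  # board & mat masks
  for n,c in(("top",t),("scene",s)):
    im=c["image"];hsv=cv2.cvtColor(im,cv2.COLOR_RGB2HSV)
    for nm,lo,hi,box in(("board",(0,0,20),(180,70,130),{"top":(170,140,255,270),"scene":(335,90,460,185)}[n]),("mat",(0,0,0),(180,255,255),{"top":(400,180,460,270),"scene":(125,220,235,315)}[n])):
        x0,y0,x1,y1=box;r=im[y0:y1,x0:x1].astype(int)
        if nm=="board": m=((r[...,0]-r[...,2])<22)
        else: m=(r.sum(2)<330)&(r[...,0]-r[...,2]>20)
        m=cv2.morphologyEx(m.astype(np.uint8),cv2.MORPH_OPEN,np.ones((3,3)))
        m=cv2.morphologyEx(m,cv2.MORPH_CLOSE,np.ones((7,7)))
        k=max(cv2.findContours(m,0,2)[0],key=cv2.contourArea)
        h=cv2.convexHull(k).reshape(-1,2)+[x0,y0]
        w=onz(c,h,.004)[:,:2]
        rc=cv2.minAreaRect((w*1000).astype(np.float32));print(n,nm,cv2.contourArea(k),rc)
E
python3 m.py
```

```text
kObl [584.1  60.4  79.5   2.1]
kTin [ 5.74e+02 -1.40e+01  8.15e+01  3.00e-01]
kSq [ 5.623e+02 -9.140e+01  7.310e+01  2.000e-01]
tileFL [7.846e+02 7.560e+01 2.820e+01 2.000e-01]
tileFR [ 750.9 -162.6   33.     3. ]
tileNR [ 677.9 -155.5   26.1    3.2]
tileNL [712.9  86.5  23.2   3.2]
trLF [666.5  41.9  30.4   0.7]
trRF [ 643.4 -105.9   37.6    2.8]
trRN [600.9 -99.2  33.    1.7]
trLN [623.2  47.4  31.4   3.1]
caseNL [543.  123.5  49.    4. ]
caseNR [ 504.  -141.2   45.3    4.4]
tileFR tileFL 0.2406 81.93
tileNR tileNL 0.2446 81.77
caseNR caseNL 0.2676 81.61
trRF trLF 0.1497 81.11
trRN trLN 0.1483 81.37
kSq kObl 0.1534 81.82
top board 3836.0 ((512.5745239257812, 305.3759765625), (119.79486083984375, 259.3098449707031), 83.75675201416016)
top mat 2970.0 ((457.49420166015625, -301.0733947753906), (166.74024963378906, 221.5399627685547), 89.00537109375)
scene board 3185.0 ((515.292236328125, 305.0548400878906), (120.36857604980469, 259.2815856933594), 83.02725219726562)Traceback (most recent call last):
  File "m.py", line 23, in <module>
    k=max(cv2.findContours(m,0,2)[0],key=cv2.contourArea)
ValueError: max() iterable argument is empty
```

```bash
cat > m2.py <<'E'
from m import *
from scipy.optimize import least_squares
loc={"kObl":(-79,78,78),"kTin":(-79,0,82),"kSq":(-79,-78,74),"tileFL":(120,123,34),"tileFR":(120,-123,34),"tileNR":(36,-123,34),"tileNL":(36,123,34),"caseNL":(-130,135,55),"caseNR":(-130,-135,55)}
ids=[i for i,n in enumerate(names) if n in loc];L=np.array([loc[names[i]] for i in ids])/1000.
def W(p,L):
    c,s_=np.cos(p[2]),np.sin(p[2]);return np.c_[p[0]+c*L[:,0]-s_*L[:,1],p[1]+s_*L[:,0]+c*L[:,1],L[:,2]]
for cs in ((1,1),(1,0),(0,1)):
    f=lambda p:np.r_[cs[0]*(proj(t,W(p,L))-a[ids]).ravel(),cs[1]*(proj(s,W(p,L))-b[ids]).ravel()]
    r=least_squares(f,[.65,-.02,-.14],loss="soft_l1");print(cs,r.x[:2]*1000,np.degrees(r.x[2]),np.abs(r.fun).max())
    if cs==(1,1): pose=r.x; print(np.c_[[names[i] for i in ids],np.round(r.fun.reshape(2,-1,2).transpose(1,0,2).reshape(-1,4),1)])
print("knobs",W(pose,np.array([[-79,y,0] for y in(78,0,-78)])/1000)[:,:2]*1000, "tray",W(pose,np.array([[-19,0,0]])/1000)*1000)
# tray fit
tl={"trLF":(75,-22,34),"trRF":(-75,-22,34),"trRN":(-75,22,34),"trLN":(75,22,34)}
it=[names.index(n) for n in tl];TL=np.array(list(tl.values()))/1000
f=lambda p:np.r_[(proj(t,W(p,TL))-a[it]).ravel(),(proj(s,W(p,TL))-b[it]).ravel()]
r=least_squares(f,[.63,-.03,1.43]);print("tray",r.x[:2]*1000,np.degrees(r.x[2]),np.abs(r.fun).max())
for n,c,box in(("top",t,(395,175,465,275)),("scene",s,(120,215,240,320))):
    x0,y0,x1,y1=box;g=cv2.GaussianBlur(c["image"][...,0],(5,5),0)[y0:y1,x0:x1]
    m=cv2.threshold(g,0,1,cv2.THRESH_BINARY_INV+cv2.THRESH_OTSU)[1]
    m=cv2.morphologyEx(m,cv2.MORPH_OPEN,np.ones((5,5)))
    k=max(cv2.findContours(m,0,2)[0],key=cv2.contourArea);h=cv2.convexHull(k).reshape(-1,2)+[x0,y0]
    print(n,"mat",cv2.minAreaRect((onz(c,h,.004)[:,:2]*1000).astype(np.float32)))
E
python3 m2.py
```

```text
(1, 1) [653.1559251  -26.93652587] -8.120376984523785 5.751938897247442
[['kObl' '-0.7' '-0.9' '0.5' '0.8']
 ['kTin' '0.7' '-0.4' '-0.5' '0.6']
 ['kSq' '0.7' '-0.6' '-0.1' '0.7']
 ['tileFL' '-1.0' '-2.4' '3.1' '-0.7']
 ['tileFR' '0.7' '-1.7' '-0.7' '2.5']
 ['tileNR' '-0.6' '1.3' '-2.6' '-4.8']
 ['tileNL' '-2.0' '0.9' '-1.5' '-5.8']
 ['caseNL' '-1.5' '-0.9' '-0.1' '-1.9']
 ['caseNR' '0.2' '-1.2' '-1.8' '-2.0']]
(1, 0) [651.15521189 -28.00609186] -8.359143762644042 2.2164106808706094
(0, 1) [654.99474344 -27.09384758] -7.948407165183807 5.315203327137283
knobs [[585.96577885  61.44041822]
 [574.94801985 -15.77751355]
 [563.93026086 -92.99544532]] tray [[634.3464289  -24.25271278   0.        ]]
tray [633.76747505 -28.9708649 ] 81.053427355999 1.3653757768082073
top mat ((468.79034423828125, -299.21148681640625), (197.07240295410156, 92.01512145996094), 9.524486541748047)
scene mat ((471.2851257324219, -300.295166015625), (198.6219024658203, 92.1493911743164), 9.844382286071777)
```

```bash
cat > go.py <<'E'
# usage: go.py x y z yaw(of tool y, deg): remaining shift (after-turn is listed separately)
from h import *
import sys
g=np.array([float(v) for v in sys.argv[1:4]])/1000;s=get_state();R=s["orientation"]
yw=np.degrees(np.arctan2(R[1,1],R[0,1]))
d=R.T@(g-s["tool_pos"])*100
print("t",round(s["t"],2),"pos",np.round(s["tool_pos"]*1000,1),"yaw",yw.round(2),"tilt",np.degrees(np.arccos(-R[2,2])).round(2),"F",np.round(s["contact_force"],1),"w",round(s["grip_width"]*1000,1),"gf",round(s["grip_force"],1))
print("shift cm",np.round(d,2),end=" ")
if len(sys.argv)>4:
    dy=float(sys.argv[4]);e=(yw-dy+90)%180-90;print("rz",np.radians(e).round(3))
    c,s_=np.cos(np.radians(e)),np.sin(np.radians(e));print("after turn shift",np.round(np.array([[c,s_,0],[-s_,c,0],[0,0,1]])@d,2))
print("q",np.round(s["joint_pos"],2))
E
python3 -m inch '[[0.38,-1.0,-0.7,0,0,0,0],[0.38,-2.5,-1.72,0,0,0,0],[0.38,-2.5,-1.72,0,0,0,0],[0.38,-2.5,-1.72,0,0,0,0],[0.38,-2.5,-1.72,0,0,0,0],[0.38,-2.5,-1.72,0,0,0,0],[0.38,-2.5,-1.72,0,0,0,0],[0.38,-2.5,-1.72,0,0,0,0],[0.38,-2.5,-1.72,0,0,0,0],[0.38,-2.5,-1.72,0,0,0,0],[0.38,-2.5,-1.72,0,0,0,0],[0.38,-2.5,-1.72,0,0,0,0]]' 30
python3 -m inch '[[0.38,-2.5,-1.72,0,0,0,0],[0.38,-2.5,-1.72,0,0,0,0],[0.38,-2.5,-1.72,0,0,0,0],[0.38,-2.5,-1.72,0,0,0,0],[0.38,-2.5,-1.72,0,0,0,0],[0.38,-2.5,-1.72,0,0,0,0],[0.38,-2.5,-1.72,0,0,0,0],[0.38,-1.5,-1.0,0,0,0,0],[0.38,-0.5,-0.3,0,0,0,0]]'
python3 -m inch '[[0.38,0,0,0,0,0,0.116],[0.38,0,0,0,0,0,0.116],[0.38,0,0,0,0,0,0.116],[0.38,0,0,0,0,0,0.116],[0.38,0,0,0,0,0,0.116],[0.38,0,0,0,0,0,0.116],[0.38,0,0,0,0,0,0.116],[0.38,0,0,0,0,0,0.116],[0.38,0,0,0,0,0,0.116],[0.38,0,0,0,0,0,0.116],[0.38,0,0,0,0,0,0.116],[0.38,0,0,0,0,0,0]]'
python3 go.py 585 61 110 -8.4
```

```text
t: 1.1
tool_pos: [0.4527, 0.2849, 0.2266]
orientation: [[-0.903, 0.43, -0.0], [0.43, 0.903, -0.001], [-0.0, -0.001, -1.0]]
contact_force: [-0.3, 0.0, 0.1]
grip_width: 0.0351
grip_force: 0.0
t: 1.85
tool_pos: [0.5721, 0.0777, 0.2263]
orientation: [[-0.9, 0.435, -0.0], [0.435, 0.9, -0.002], [-0.001, -0.002, -1.0]]
contact_force: [0.3, -0.6, -1.2]
grip_width: 0.0349
grip_force: 0.0
t: 2.85
tool_pos: [0.5701, 0.0842, 0.2265]
orientation: [[0.151, 0.989, -0.001], [0.989, -0.151, 0.0], [0.0, -0.001, -1.0]]
contact_force: [-0.3, 0.3, 0.6]
grip_width: 0.0349
grip_force: 0.0
t 2.85 pos [570.1  84.2 226.5] yaw -8.7 tilt 0.05 F [-0.3  0.3  0.6] w 34.9 gf 0.0
shift cm [-2.07  1.83 11.65] rz -0.005
after turn shift [-2.08  1.82 11.65]
q [-0.2   0.34  0.01  1.75 -0.    1.05 -0.34]
```

```bash
python3 -m inch '[[0.38,-1,0.9,1,0,0,0],[0.38,-1.07,0.92,2.5,0,0,0],[0.38,0,0,2.5,0,0,0],[0.38,0,0,2.5,0,0,0],[0.38,0,0,2.5,0,0,0],[0.38,0,0,1.5,0,0,0],[0.38,0,0,0.6,0,0,0],[0.38,0,0,0,0,0,0],[0.38,0,0,0,0,0,0]]'
python3 - <<'E'
from h import *
s=snap("scene","s1");t=snap("top","t1")
a=cv2.resize(s["image"][110:250,290:400,::-1],None,fx=3.6,fy=3.6,interpolation=cv2.INTER_CUBIC)
b=cv2.resize(t["image"][110:250,260:370,::-1],None,fx=3.6,fy=3.6,interpolation=cv2.INTER_CUBIC)
cv2.imwrite("pics/c1.png",np.hstack([a,b]))
E
python3 go.py 585 61 57 -8.4
```

```text
t: 3.6
tool_pos: [0.5862, 0.0597, 0.0957]
orientation: [[0.147, 0.989, -0.0], [0.989, -0.147, -0.0], [-0.0, -0.0, -1.0]]
contact_force: [0.0, -0.5, -0.7]
grip_width: 0.035
grip_force: 0.0
t 3.7 pos [587.2  60.   97. ] yaw -8.5 tilt 0.13 F [-0.4 -0.1  0.6] w 35.1 gf 0.0
shift cm [ 0.06 -0.24  4.  ] rz -0.002
after turn shift [ 0.06 -0.24  4.  ]
q [-0.16  0.52  0.01  1.82 -0.01  0.8  -0.29]
```

View pics/c1.png

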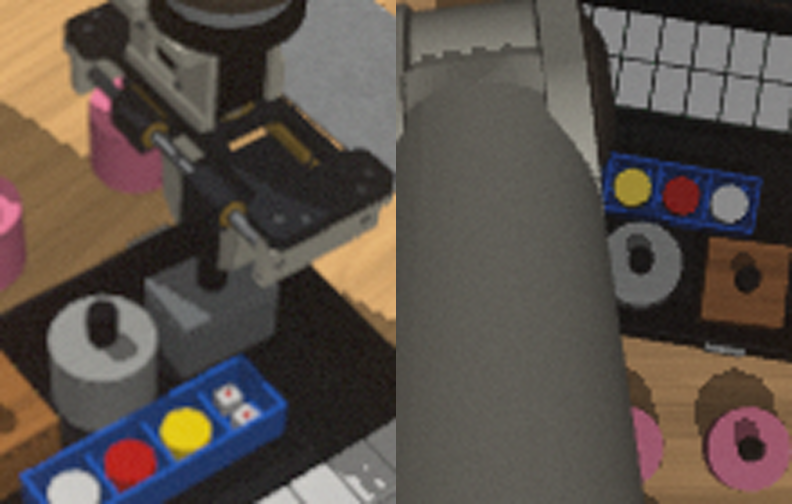

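The crop shows the fingers straddling the oblong box's knob (crop 210,270, left panel). Next I descend and grip.

```bash
python3 -m inch '[[0.38,0.05,-0.2,1.5,0,0,0],[0.38,0,0,1.5,0,0,0],[0.38,0,0,0.7,0,0,0],[0.38,0,0,0.2,0,0,0],[0.38,0,0,0,0,0,0],[0.38,0,0,0,0,0,0]]'; python3 go.py 585 61 57 -8.4
python3 -m inch '[[0,0,0,0,0,0,0],[0,0,0,0,0,0,0],[0,0,0,0,0,0,0],[0,0,0,0,0,0,0],[0,0,0,0,0,0,0],[0,0,0,0,0,0,0]]' 30; python3 go.py 585 61 57 -8.4
```

```text
t: 4.2
tool_pos: [0.5848, 0.061, 0.0576]
orientation: [[0.148, 0.989, 0.001], [0.989, -0.148, 0.0], [0.0, 0.001, -1.0]]
contact_force: [-0.4, 0.2, -0.5]
grip_width: 0.0349
grip_force: 0.0
t 4.2 pos [584.8  61.   57.6] yaw -8.53 tilt 0.08 F [-0.4  0.2 -0.5] w 34.9 gf 0.0
shift cm [0.01 0.01 0.06] rz -0.002
after turn shift [0.01 0.01 0.06]
q [-0.16  0.57  0.01  1.84 -0.01  0.73 -0.29]
t: 4.7
tool_pos: [0.5846, 0.0609, 0.0572]
orientation: [[0.149, 0.989, 0.001], [0.989, -0.149, 0.0], [0.0, 0.001, -1.0]]
contact_force: [1.1, 0.3, 2.2]
grip_width: 0.0172
grip_force: 30.0
t 4.7 pos [584.6  60.9  57.2] yaw -8.54 tilt 0.06 F [1.1 0.3 2.2] w 17.2 gf 30.0
shift cm [0.01 0.04 0.02] rz -0.002
after turn shift [0.01 0.04 0.02]
q [-0.16  0.57  0.01  1.84 -0.01  0.73 -0.29]
```

```bash
python3 -m inch '[[0,0,0,-0.5,0,0,0],[0,0,0,-1.5,0,0,0],[0,0,0,-2,0,0,0],[0,0,0,-2,0,0,0],[0,0,0,-1.5,0,0,0],[0,0,0,-0.5,0,0,0],[0,0,0,0,0,0,0],[0,0,0,0,0,0,0]]'; python3 go.py 598 295 125 -8.5
```

```text
t: 5.37
tool_pos: [0.5835, 0.0609, 0.1362]
orientation: [[0.148, 0.989, -0.001], [0.989, -0.148, -0.0], [-0.0, -0.001, -1.0]]
contact_force: [0.3, -0.1, -2.2]
grip_width: 0.0171
grip_force: 30.0
t 5.37 pos [583.5  60.9 136.2] yaw -8.53 tilt 0.04 F [ 0.3 -0.1 -2.2] w 17.1 gf 30.0
shift cm [23.37 -2.04  1.12] rz -0.001
after turn shift [23.37 -2.03  1.12]
q [-0.16  0.46  0.02  1.8  -0.01  0.88 -0.29]
```

```bash
python3 -m inch '[[0,0.8,-0.1,0,0,0,0],[0,1.8,-0.2,0,0,0,0],[0,2.8,-0.2,0,0,0,0],[0,3,-0.3,0,0,0,0],[0,3,-0.3,0,0,0,0],[0,3,-0.3,0,0,0,0],[0,3,-0.3,0,0,0,0],[0,2.8,-0.2,0,0,0,0],[0,1.8,-0.1,0,0,0,0],[0,1,0,0,0,0,0],[0,0.4,0,0,0,0,0],[0,0,0,0,0,0,0]]'
python3 -m inch '[[0,0,0,0.8,0,0,0],[0,0,0,1.8,0,0,0],[0,0,0,2,0,0,0],[0,0,0,1.6,0,0,0],[0,0,0,0.8,0,0,0],[0,0,0,0.3,0,0,0],[0,0,0,0,0,0,0],[0,0,0,0,0,0,0]]'
python3 go.py 598 295 55.8 -8.5
```

```text
t: 6.37
tool_pos: [0.5989, 0.295, 0.1359]
orientation: [[0.148, 0.989, -0.001], [0.989, -0.148, -0.001], [-0.001, -0.001, -1.0]]
contact_force: [0.3, -0.1, -1.9]
grip_width: 0.017
grip_force: 30.0
t: 7.03
tool_pos: [0.5998, 0.2947, 0.0644]
orientation: [[0.149, 0.989, 0.001], [0.989, -0.149, 0.0], [0.0, 0.001, -1.0]]
contact_force: [0.0, -0.5, -0.8]
grip_width: 0.0173
grip_force: 30.0
t 7.03 pos [599.8 294.7  64.4] yaw -8.59 tilt 0.06 F [ 0.  -0.5 -0.8] w 17.3 gf 30.0
shift cm [-0.   -0.18  0.86] rz -0.002
after turn shift [-0.   -0.18  0.86]
q [-0.48  0.68 -0.02  1.62  0.02  0.84 -0.66]
```

```bash
python3 -m inch '[[0,0,-0.1,0.4,0,0,0],[0,0,0,0.3,0,0,0],[0,0,0,0.1,0,0,0],[0,0,0,0,0,0,0],[0,0,0,0,0,0,0]]' ; python3 -m inch '[[0,0,0,0.05,0,0,0],[0,0,0,0.05,0,0,0],[0,0,0,0,0,0,0]]'; python3 go.py 598 295 55.8 -8.5
```

```text
t: 7.45
tool_pos: [0.5981, 0.2955, 0.0558]
orientation: [[0.148, 0.989, 0.0], [0.989, -0.148, 0.0], [0.0, 0.0, -1.0]]
contact_force: [0.0, -0.4, -1.5]
grip_width: 0.0172
grip_force: 30.0
t: 7.7
tool_pos: [0.5984, 0.2955, 0.0552]
orientation: [[0.148, 0.989, 0.001], [0.989, -0.148, 0.0], [0.0, 0.001, -1.0]]
contact_force: [-0.3, -0.9, 2.1]
grip_width: 0.0169
grip_force: 30.0
t 7.7 pos [598.4 295.5  55.2] yaw -8.53 tilt 0.04 F [-0.3 -0.9  2.1] w 16.9 gf 30.0
shift cm [-0.06 -0.03 -0.06] rz -0.001
after turn shift [-0.06 -0.03 -0.06]
q [-0.48  0.69 -0.02  1.63  0.02  0.83 -0.66]
```

```bash
python3 -m inch '[[0.38,0,0,0,0,0,0],[0.38,0,0,0,0,0,0],[0.38,0,0,0,0,0,0],[0.38,0,0,-1,0,0,0],[0.38,0,0,-2,0,0,0],[0.38,0,0,-2.5,0,0,0],[0.38,0,0,-2,0,0,0],[0.38,-1,0,-0.5,0,0,0],[0.38,-2.5,0.2,0,0,0,0],[0.38,-3,0.2,0,0,0,0],[0.38,-3,0.2,0,0,0,0],[0.38,-3,0.2,0,0,0,0]]'
python3 -m inch '[[0.38,-3,0.2,0,0,0,0],[0.38,-3,0.2,0,0,0,0],[0.38,-3,0.2,0,0,0,0],[0.38,-3,0.2,0,0,0,0],[0.38,-3,0.2,0,0,0,0],[0.38,-2,0.2,0,0,0,0],[0.38,-1,0.2,0,0,0,0],[0.38,-0.5,0.1,0,0,0,0],[0.38,0,0,0,0,0,0],[0.38,0,0,0,0,0,0]]'
python3 go.py 574.5 -15 61.3 -8.5
```

```text
t: 8.7
tool_pos: [0.5867, 0.1687, 0.1347]
orientation: [[0.148, 0.989, -0.0], [0.989, -0.148, -0.0], [-0.0, -0.0, -1.0]]
contact_force: [0.1, -0.4, -0.8]
grip_width: 0.035
grip_force: 0.0
t: 9.53
tool_pos: [0.5749, -0.013, 0.1347]
orientation: [[0.147, 0.989, 0.0], [0.989, -0.147, 0.001], [0.001, -0.0, -1.0]]
contact_force: [-0.5, 0.6, 0.6]
grip_width: 0.0348
grip_force: 0.0
t 9.53 pos [574.9 -13.  134.7] yaw -8.46 tilt 0.06 F [-0.5  0.6  0.6] w 34.8 gf 0.0
shift cm [-0.21 -0.01  7.34] rz 0.001
after turn shift [-0.21 -0.01  7.34]
q [-0.05  0.44  0.03  1.84 -0.02  0.86 -0.16]
```

```bash
python3 -m inch '[[0.38,-0.15,0,1,0,0,0],[0.38,0,0,2,0,0,0],[0.38,0,0,2,0,0,0],[0.38,0,0,1.3,0,0,0],[0.38,0,0,0.7,0,0,0],[0.38,0,0,0.3,0,0,0],[0.38,0,0,0,0,0,0],[0.38,0,0,0,0,0,0]]'; python3 go.py 574.5 -15 61.3 -8.5
python3 -m inch '[[0,0,0,0,0,0,0],[0,0,0,0,0,0,0],[0,0,0,0,0,0,0],[0,0,0,0,0,0,0],[0,0,0,0,0,0,0],[0,0,0,0,0,0,0]]' 30; python3 go.py 574.5 -15 61.3 -8.5
```

```text
t: 10.2
tool_pos: [0.575, -0.0155, 0.062]
orientation: [[0.148, 0.989, 0.001], [0.989, -0.148, 0.0], [0.0, 0.001, -1.0]]
contact_force: [0.2, -0.5, 0.1]
grip_width: 0.0348
grip_force: 0.0
t 10.2 pos [575.  -15.5  62. ] yaw -8.49 tilt 0.04 F [ 0.2 -0.5  0.1] w 34.8 gf 0.0
shift cm [ 0.04 -0.06  0.07] rz 0.0
after turn shift [ 0.04 -0.06  0.07]
q [-0.04  0.55  0.03  1.87 -0.02  0.72 -0.15]
t: 10.7
tool_pos: [0.5748, -0.016, 0.0622]
orientation: [[0.148, 0.989, 0.001], [0.989, -0.148, 0.0], [0.0, 0.001, -1.0]]
contact_force: [-1.4, 0.0, 4.2]
grip_width: 0.0171
grip_force: 30.0
t 10.7 pos [574.8 -16.   62.2] yaw -8.54 tilt 0.03 F [-1.4  0.   4.2] w 17.1 gf 30.0
shift cm [ 0.1  -0.04  0.09] rz -0.001
after turn shift [ 0.1  -0.04  0.09]
q [-0.04  0.55  0.03  1.87 -0.02  0.72 -0.15]
```

```bash
python3 -m inch '[[0,0,0,-0.5,0,0,0],[0,0,0,-1.5,0,0,0],[0,0,0,-2,0,0,0],[0,0,0,-2,0,0,0],[0,0,0,-1.5,0,0,0],[0,0,0,-0.5,0,0,0],[0,0.8,-0.3,0,0,0,0],[0,1.8,-0.6,0,0,0,0],[0,2.8,-1,0,0,0,0],[0,3,-1,0,0,0,0],[0,3,-1.1,0,0,0,0],[0,3,-1.1,0,0,0,0]]'; python3 -m inch '[[0,3,-1.1,0,0,0,0],[0,3,-1.1,0,0,0,0],[0,3,-1.1,0,0,0,0],[0,2.9,-1,0,0,0,0],[0,2,-0.7,0,0,0,0],[0,1,-0.4,0,0,0,0],[0,0.5,-0.2,0,0,0,0],[0,0,0,0,0,0,0],[0,0,0,0,0,0,0]]'
python3 go.py 514 305 60.3 -8.5
```

```text
t: 11.7
tool_pos: [0.5436, 0.1356, 0.1401]
orientation: [[0.149, 0.989, -0.003], [0.989, -0.149, -0.0], [-0.001, -0.003, -1.0]]
contact_force: [0.6, -0.0, -1.4]
grip_width: 0.017
grip_force: 30.0
t: 12.45
tool_pos: [0.5131, 0.2927, 0.141]
orientation: [[0.15, 0.989, -0.001], [0.989, -0.15, -0.002], [-0.002, -0.001, -1.0]]
contact_force: [0.6, -0.7, -2.1]
grip_width: 0.0171
grip_force: 30.0
t 12.45 pos [513.1 292.7 141. ] yaw -8.61 tilt 0.11 F [ 0.6 -0.7 -2.1] w 17.1 gf 30.0
shift cm [ 1.24 -0.09  8.07] rz -0.002
after turn shift [ 1.24 -0.09  8.07]
q [-0.52  0.46 -0.05  1.79  0.03  0.9  -0.74]
```

```bash
python3 -m inch '[[0,0.6,0,0.8,0,0,0],[0,0.6,-0.1,1.8,0,0,0],[0,0,0,2,0,0,0],[0,0,0,1.6,0,0,0],[0,0,0,0.8,0,0,0],[0,0,0,0.5,0,0,0],[0,0,0,0.3,0,0,0],[0,0,0,0,0,0,0],[0,0,0,0,0,0,0],[0,0,0,0,0,0,0]]'
python3 go.py 514 305 60.3 -8.5
```

```text
t: 13.28
tool_pos: [0.5145, 0.3069, 0.0647]
orientation: [[0.149, 0.989, 0.001], [0.989, -0.149, 0.001], [0.001, 0.001, -1.0]]
contact_force: [-0.1, -0.4, -2.3]
grip_width: 0.0171
grip_force: 30.0
t 13.28 pos [514.5 306.9  64.7] yaw -8.55 tilt 0.1 F [-0.1 -0.4 -2.3] w 17.1 gf 30.0
shift cm [-0.2  -0.02  0.44] rz -0.001
after turn shift [-0.2  -0.02  0.44]
q [-0.54  0.58 -0.05  1.81  0.04  0.76 -0.77]
```

```bash
python3 -m inch '[[0,0,0,0.3,0,0,0],[0,0,0,0.1,0,0,0],[0,0,0,0.05,0,0,0],[0,0,0,0,0,0,0],[0,0,0,0,0,0,0]]' 
python3 go.py 514 305 60.3 -8.5
```

```text
t: 13.7
tool_pos: [0.514, 0.3071, 0.0602]
orientation: [[0.148, 0.989, 0.001], [0.989, -0.148, 0.001], [0.001, 0.001, -1.0]]
contact_force: [-1.8, -0.7, 5.8]
grip_width: 0.0173
grip_force: 30.0
t 13.7 pos [514.  307.1  60.2] yaw -8.52 tilt 0.06 F [-1.8 -0.7  5.8] w 17.3 gf 30.0
shift cm [-0.2   0.03 -0.01] rz -0.0
after turn shift [-0.2   0.03 -0.01]
q [-0.54  0.58 -0.05  1.81  0.04  0.75 -0.77]
```

```bash
python3 -m inch '[[0.38,0,0,0,0,0,0],[0.38,0,0,0,0,0,0],[0.38,0,0,0,0,0,0],[0.38,0,0,-1,0,0,0],[0.38,0,0,-2,0,0,0],[0.38,0,0,-2.5,0,0,0],[0.38,0,0,-1.5,0,0,0],[0.38,-1,0.3,-0.5,0,0,0],[0.38,-2.5,0.7,0,0,0,0],[0.38,-3,0.8,0,0,0,0],[0.38,-3,0.8,0,0,0,0],[0.38,-3,0.8,0,0,0,0]]'
python3 -m inch '[[0.38,-3,0.8,0,0,0,0],[0.38,-3,0.8,0,0,0,0],[0.38,-3,0.8,0,0,0,0],[0.38,-3,0.8,0,0,0,0],[0.38,-3,0.8,0,0,0,0],[0.38,-3,0.8,0,0,0,0],[0.38,-3,0.8,0,0,0,0],[0.38,-2.5,0.8,0,0,0,0],[0.38,-1.5,0.5,0,0,0,0],[0.38,-0.8,0.2,0,0,0,0],[0.38,0,0,0,0,0,0],[0.38,0,0,0,0,0,0]]'
python3 go.py 563 -92 53.3 -8.5
```

```text
t: 14.7
tool_pos: [0.5284, 0.1756, 0.1339]
orientation: [[0.148, 0.989, -0.001], [0.989, -0.148, -0.001], [-0.001, -0.0, -1.0]]
contact_force: [0.7, 0.2, 0.5]
grip_width: 0.0351
grip_force: 0.0
t: 15.7
tool_pos: [0.5602, -0.0874, 0.1339]
orientation: [[0.149, 0.989, -0.001], [0.989, -0.149, 0.001], [0.001, -0.001, -1.0]]
contact_force: [0.7, 0.5, 0.1]
grip_width: 0.0346
grip_force: 0.0
t 15.7 pos [560.2 -87.4 133.9] yaw -8.56 tilt 0.06 F [0.7 0.5 0.1] w 34.6 gf 0.0
shift cm [-0.41  0.35  8.06] rz -0.001
after turn shift [-0.41  0.35  8.06]
q [ 0.07  0.43  0.05  1.86 -0.03  0.86 -0.02]
```

```bash
python3 -m inch '[[0.38,-0.2,0.15,1,0,0,0],[0.38,-0.2,0.15,2,0,0,0],[0.38,0,0,2,0,0,0],[0.38,0,0,1.5,0,0,0],[0.38,0,0,0.9,0,0,0],[0.38,0,0,0.4,0,0,0],[0.38,0,0,0.2,0,0,0],[0.38,0,0,0,0,0,0],[0.38,0,0,0,0,0,0]]'; python3 go.py 563 -92 53.3 -8.5
python3 -m inch '[[0,0,0,0,0,0,0],[0,0,0,0,0,0,0],[0,0,0,0,0,0,0],[0,0,0,0,0,0,0],[0,0,0,0,0,0,0],[0,0,0,0,0,0,0]]' 30; python3 go.py 430 315 51 -8.5
```

```text
t: 16.45
tool_pos: [0.5638, -0.092, 0.0549]
orientation: [[0.148, 0.989, 0.001], [0.989, -0.148, -0.0], [0.0, 0.001, -1.0]]
contact_force: [-0.8, -0.5, -0.1]
grip_width: 0.0348
grip_force: 0.0
t 16.45 pos [563.8 -92.   54.9] yaw -8.51 tilt 0.07 F [-0.8 -0.5 -0.1] w 34.8 gf 0.0
shift cm [-0.02 -0.08  0.16] rz -0.0
after turn shift [-0.02 -0.08  0.16]
q [ 0.08  0.55  0.04  1.89 -0.04  0.7  -0.  ]
t: 16.95
tool_pos: [0.5633, -0.0923, 0.0547]
orientation: [[0.149, 0.989, 0.001], [0.989, -0.149, -0.0], [0.0, 0.001, -1.0]]
contact_force: [-1.1, 0.5, 4.0]
grip_width: 0.0172
grip_force: 30.0
t 16.95 pos [563.3 -92.3  54.7] yaw -8.54 tilt 0.03 F [-1.1  0.5  4. ] w 17.2 gf 30.0
shift cm [ 38.3  -19.24   0.36] rz -0.001
after turn shift [ 38.31 -19.21   0.36]
q [ 0.08  0.55  0.04  1.89 -0.04  0.7  -0.  ]
```

```bash
python3 -m inch '[[0,0,0,-0.5,0,0,0],[0,0,0,-1.5,0,0,0],[0,0,0,-2.2,0,0,0],[0,0,0,-2.5,0,0,0],[0,0,0,-1.8,0,0,0],[0,0.3,-0.1,-0.7,0,0,0],[0,1,-0.5,0,0,0,0],[0,2,-1,0,0,0,0],[0,2.8,-1.4,0,0,0,0],[0,2.8,-1.4,0,0,0,0],[0,2.8,-1.4,0,0,0,0],[0,2.8,-1.4,0,0,0,0]]'; python3 -m inch '[[0,2.8,-1.4,0,0,0,0],[0,2.8,-1.4,0,0,0,0],[0,2.8,-1.4,0,0,0,0],[0,2.8,-1.4,0,0,0,0],[0,2.8,-1.4,0,0,0,0],[0,2.8,-1.4,0,0,0,0],[0,2.2,-1.1,0,0,0,0],[0,1.4,-0.7,0,0,0,0],[0,0.8,-0.4,0,0,0,0],[0,0.4,-0.2,0,0,0,0],[0,0,0,0,0,0,0],[0,0,0,0,0,0,0]]'
python3 go.py 430 315 52.8 -8.5
```

```text
t: 17.95
tool_pos: [0.5109, 0.064, 0.1444]
orientation: [[0.148, 0.989, -0.003], [0.989, -0.148, -0.0], [-0.001, -0.003, -1.0]]
contact_force: [0.7, -0.1, -2.3]
grip_width: 0.0172
grip_force: 30.0
t: 18.95
tool_pos: [0.4386, 0.2903, 0.1456]
orientation: [[0.149, 0.989, -0.001], [0.989, -0.149, -0.001], [-0.001, -0.001, -1.0]]
contact_force: [0.5, 0.2, -2.1]
grip_width: 0.0171
grip_force: 30.0
t 18.95 pos [438.6 290.3 145.6] yaw -8.58 tilt 0.09 F [ 0.5  0.2 -2.1] w 17.1 gf 30.0
shift cm [ 2.33 -1.22  9.28] rz -0.001
after turn shift [ 2.33 -1.21  9.28]
q [-0.55  0.35 -0.1   1.94  0.05  0.85 -0.83]
```

```bash
python3 -m inch '[[0,0.5,-0.2,0,0,0,0],[0,1.2,-0.6,0.8,0,0,0],[0,0.6,-0.4,1.8,0,0,0],[0,0,0,2.2,0,0,0],[0,0,0,1.8,0,0,0],[0,0,0,1.1,0,0,0],[0,0,0,0.7,0,0,0],[0,0,0,0.3,0,0,0],[0,0,0,0.1,0,0,0],[0,0,0,0,0,0,0],[0,0,0,0,0,0,0]]'
python3 go.py 430 315 52.7 -8.5
```

```text
t: 19.87
tool_pos: [0.431, 0.3165, 0.0591]
orientation: [[0.149, 0.989, 0.001], [0.989, -0.149, 0.001], [0.001, 0.001, -1.0]]
contact_force: [0.0, 0.5, -1.0]
grip_width: 0.017
grip_force: 30.0
t 19.87 pos [431.  316.5  59.1] yaw -8.55 tilt 0.1 F [ 0.   0.5 -1. ] w 17.0 gf 30.0
shift cm [-0.16 -0.08  0.64] rz -0.001
after turn shift [-0.16 -0.08  0.64]
q [-0.6   0.5  -0.1   1.97  0.08  0.67 -0.9 ]
```

```bash
python3 -m inch '[[0,0,0,0.4,0,0,0],[0,0,0,0.15,0,0,0],[0,0,0,0.1,0,0,0],[0,0,0,0,0,0,0],[0,0,0,0,0,0,0]]' 
python3 go.py 634 -28 160 -8.7
```

```text
t: 20.28
tool_pos: [0.4305, 0.3163, 0.0527]
orientation: [[0.148, 0.989, 0.001], [0.989, -0.148, 0.0], [0.0, 0.0, -1.0]]
contact_force: [-1.6, -1.9, 6.3]
grip_width: 0.0174
grip_force: 30.0
t 20.28 pos [430.5 316.3  52.7] yaw -8.54 tilt 0.04 F [-1.6 -1.9  6.3] w 17.4 gf 30.0
shift cm [-31.02  25.25 -10.73] rz 0.003
after turn shift [-30.95  25.33 -10.73]
q [-0.6   0.51 -0.1   1.97  0.08  0.66 -0.9 ]
```

```bash
python3 -m inch '[[0.6,0,0,0,0,0,0],[0.6,0,0,0,0,0,0],[0.6,0,0,0,0,0,0],[0.6,0,0,-1,0,0,0],[0.6,0,0,-2,0,0,0],[0.6,0,0,-2.5,0,0,0],[0.6,0,0,-2.5,0,0,0],[0.6,0,0,-1.5,0,0,0],[0.6,0,0,-0.5,0,0,0],[0.6,0,0,0,0,0,0]]'
python3 - <<'E'
from h import *
s=snap("scene","s2");t=snap("top","t2")
a=cv2.resize(s["image"][170:290,260:380,::-1],None,fx=4,fy=4,interpolation=cv2.INTER_CUBIC)
b=cv2.resize(t["image"][130:210,290:370,::-1],None,fx=4,fy=4,interpolation=cv2.INTER_CUBIC)
c=cv2.resize(t["image"][110:270,150:250,::-1],None,fx=1,fy=1)
z=np.zeros((480,320,3),np.uint8);z[:320]=b;z[320:,:100]=c
cv2.imwrite("pics/c2.png",np.hstack([a,z]))
E
```

```text
t: 21.12
tool_pos: [0.4313, 0.3168, 0.1536]
orientation: [[0.149, 0.989, 0.003], [0.989, -0.149, 0.002], [0.003, 0.003, -1.0]]
contact_force: [0.8, 0.1, -0.4]
grip_width: 0.0547
grip_force: 0.0
```

View pics/c2.png

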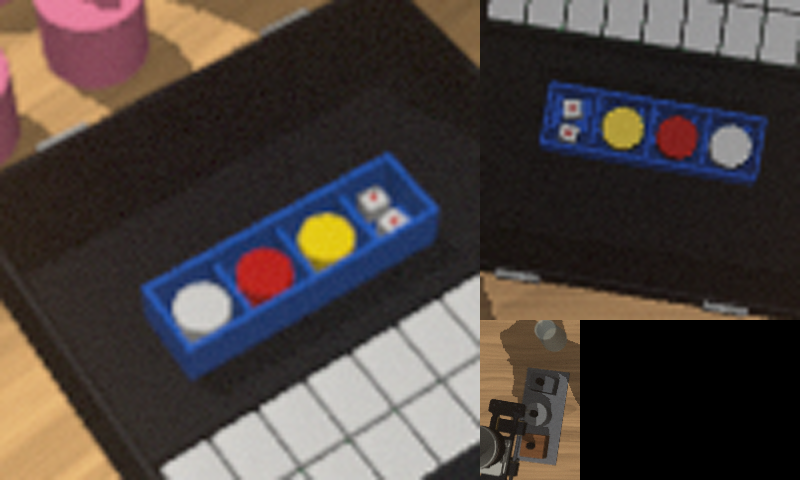

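The tray is clear (top crop (548,82)–(756,182)), and all three boxes stand on the board.

```bash
python3 - <<'E'
from h import *
from scipy.optimize import least_squares
t=load("t2");s=load("s2")
a=(np.array([(68,82),(286,117),(276,182),(61,145)])+.5)/4-.5+[290,130]
b=(np.array([(440,212),(191,352),(143,288),(391,152)])+.5)/4-.5+[260,170]
P=tri(t,a,s,b);print(np.round(P*1000,1),P[:,:3].mean(0)*1000)
TL=np.array([(75,-22),(-75,-22),(-75,22),(75,22)])/1000
W=lambda p:np.c_[p[0]+np.cos(p[2])*TL[:,0]-np.sin(p[2])*TL[:,1],p[1]+np.sin(p[2])*TL[:,0]+np.cos(p[2])*TL[:,1],np.full(4,.034)]
for k in((1,1),(1,0),(0,1)):
    r=least_squares(lambda p:np.r_[k[0]*(proj(t,W(p))-a).ravel(),k[1]*(proj(s,W(p))-b).ravel()],[.63,-.03,1.43]);print(r.x[:2]*1000,np.degrees(r.x[2]),abs(r.fun).max())
E
python3 go.py 634 -28 150 -8.7
```

```text
[[ 6.667e+02  4.280e+01  2.870e+01  6.000e-01]
 [ 6.442e+02 -1.065e+02  3.250e+01  1.200e+00]
 [ 5.996e+02 -9.980e+01  3.060e+01  1.800e+00]
 [ 6.233e+02  4.810e+01  3.240e+01  4.400e+00]] [633.43005648 -28.85224755  31.02985281]
[634.15891589 -29.35750709] 81.15621884742131 0.8637601228924723
[632.22932703 -29.59054674] 81.53506819329326 0.5691323443991223
[635.3825016  -29.43354873] 80.87797505204131 0.31799840424162085
t 21.22 pos [429.8 315.7 151.2] yaw -8.53 tilt 0.04 F [-1.8  0.4  0.5] w 54.9 gf 0.0
shift cm [-30.96  25.29   0.13] rz 0.003
after turn shift [-30.89  25.38   0.13]
q [-0.59  0.36 -0.11  1.92  0.05  0.87 -0.88]
```

```bash
python3 -m inch '[[0.6,-1,0.8,0,0,0,0.005],[0.6,-2.4,2,0,0,0,0],[0.6,-2.6,2.1,0,0,0,0],[0.6,-2.6,2.1,0,0,0,0],[0.6,-2.6,2.1,0,0,0,0],[0.6,-2.6,2.1,0,0,0,0],[0.6,-2.6,2.1,0,0,0,0],[0.6,-2.6,2.1,0,0,0,0],[0.6,-2.6,2.1,0,0,0,0],[0.6,-2.6,2.1,0,0,0,0],[0.6,-2.6,2.1,0,0,0,0],[0.6,-2,1.6,0,0,0,0]]'
python3 -m inch '[[0.6,-1.6,1.3,0,0,0,0],[0.6,-0.8,0.6,0,0,0,0],[0.6,0,0,0,0,0,0],[0.6,0,0,0,0,0,0]]'
python3 go.py 634 -29.3 60 -8.8
```

```text
t: 22.22
tool_pos: [0.6163, -0.0091, 0.15]
orientation: [[0.156, 0.988, -0.002], [0.988, -0.156, -0.002], [-0.002, -0.002, -1.0]]
contact_force: [0.2, -0.7, 0.2]
grip_width: 0.0549
grip_force: 0.0
t: 22.55
tool_pos: [0.6304, -0.0309, 0.1505]
orientation: [[0.154, 0.988, -0.002], [0.988, -0.154, 0.001], [0.0, -0.002, -1.0]]
contact_force: [-0.4, 0.7, -0.2]
grip_width: 0.0551
grip_force: 0.0
t 22.55 pos [630.4 -30.9 150.5] yaw -8.88 tilt 0.14 F [-0.4  0.7 -0.2] w 55.1 gf 0.0
shift cm [0.21 0.35 9.05] rz -0.001
after turn shift [0.21 0.35 9.05]
q [-0.01  0.51  0.02  1.68 -0.01  0.95 -0.14]
```

```bash
python3 -m inch '[[0.6,0.2,0.3,1,0,0,0],[0.6,0,0,2,0,0,0],[0.6,0,0,2,0,0,0],[0.6,0,0,2,0,0,0],[0.6,0,0,1.2,0,0,0],[0.6,0,0,0.8,0,0,0],[0.6,0,0,0,0,0,0],[0.6,0,0,0,0,0,0]]'
python3 go.py 634 -29.3 10.5 -8.8
```

```text
t: 23.22
tool_pos: [0.6347, -0.0285, 0.0616]
orientation: [[0.152, 0.988, -0.0], [0.988, -0.152, 0.0], [0.0, -0.0, -1.0]]
contact_force: [1.0, -0.3, -0.3]
grip_width: 0.0547
grip_force: 0.0
t 23.22 pos [634.7 -28.5  61.6] yaw -8.77 tilt 0.03 F [ 1.  -0.3 -0.3] w 54.7 gf 0.0
shift cm [-0.09 -0.06  5.11] rz 0.001
after turn shift [-0.09 -0.06  5.11]
q [-0.01  0.63  0.02  1.71 -0.01  0.8  -0.14]
```

```bash
python3 -m inch '[[0.6,-0.05,-0.05,0.8,0,0,0],[0.6,0,0,1.2,0,0,0],[0.6,0,0,1.2,0,0,0],[0.6,0,0,0.8,0,0,0],[0.6,0,0,0.5,0,0,0],[0.6,0,0,0.3,0,0,0],[0.6,0,0,0.15,0,0,0],[0.6,0,0,0,0,0,0],[0.6,0,0,0,0,0,0]]'
python3 go.py 634 -29.3 10.5 -8.8
```

```text
t: 23.97
tool_pos: [0.6345, -0.0298, 0.0124]
orientation: [[0.153, 0.988, 0.0], [0.988, -0.153, 0.0], [0.0, 0.0, -1.0]]
contact_force: [0.7, 0.7, -0.1]
grip_width: 0.055
grip_force: 0.0
t 23.97 pos [634.5 -29.8  12.4] yaw -8.82 tilt 0.03 F [ 0.7  0.7 -0.1] w 55.0 gf 0.0
shift cm [ 0.04 -0.05  0.19] rz -0.0
after turn shift [ 0.04 -0.05  0.19]
q [-0.01  0.7   0.01  1.73 -0.01  0.71 -0.14]
```

```bash
python3 -m inch '[[0.6,0,0,0.15,0,0,0],[0,0,0,0,0,0,0],[0,0,0,0,0,0,0],[0,0,0,0,0,0,0],[0,0,0,0,0,0,0],[0,0,0,0,0,0,0]]' 35;python3 go.py 634 -29.3 10.5 -8.8
python3 -m inch '[[0,0,0,-0.5,0,0,0],[0,0,0,-1.5,0,0,0],[0,0,0,-2.2,0,0,0],[0,0,0,-2.4,0,0,0],[0,0,0,-1.8,0,0,0],[0,0,0,-0.9,0,0,0],[0,0,0,-0.3,0,0,0],[0,0,0,0,0,0,0],[0,0,0,0,0,0,0]]'
python3 go.py 470 -299.8 108 -80.3
```

```text
t: 24.47
tool_pos: [0.6342, -0.0297, 0.011]
orientation: [[0.153, 0.988, 0.0], [0.988, -0.153, 0.0], [0.0, 0.0, -1.0]]
contact_force: [-0.4, -1.1, 2.3]
grip_width: 0.0438
grip_force: 35.0
t 24.47 pos [634.2 -29.7  11. ] yaw -8.82 tilt 0.01 F [-0.4 -1.1  2.3] w 43.8 gf 35.0
shift cm [ 0.04 -0.03  0.05] rz -0.0
after turn shift [ 0.04 -0.03  0.05]
q [-0.01  0.7   0.01  1.73 -0.01  0.71 -0.14]
t: 25.22
tool_pos: [0.6334, -0.0297, 0.106]
orientation: [[0.153, 0.988, -0.001], [0.988, -0.153, 0.0], [-0.0, -0.001, -1.0]]
contact_force: [0.7, -0.5, -2.3]
grip_width: 0.044
grip_force: 35.0
t 25.22 pos [633.4 -29.7 106. ] yaw -8.82 tilt 0.08 F [ 0.7 -0.5 -2.3] w 44.0 gf 35.0
shift cm [-29.19 -12.01  -0.18] rz 1.248
after turn shift [-20.65  23.87  -0.18]
q [-0.01  0.57  0.02  1.7  -0.01  0.87 -0.14]
```

```bash
python3 -m inch '[[0,-0.8,-0.3,0,0,0,0],[0,-1.8,-0.8,0,0,0,0],[0,-2.5,-1,0,0,0,0],[0,-2.5,-1,0,0,0,0],[0,-2.5,-1,0,0,0,0],[0,-2.5,-1,0,0,0,0],[0,-2.5,-1,0,0,0,0],[0,-2.5,-1,0,0,0,0],[0,-2.5,-1,0,0,0,0],[0,-2.5,-1,0,0,0,0],[0,-2.5,-1,0,0,0,0],[0,-2.2,-1,0,0,0,0]]'
python3 -m inch '[[0,-1.5,-0.7,0,0,0,0],[0,-0.7,-0.3,0,0,0,0],[0,0,0,0,0,0,0.05],[0,0,0,0,0,0,0.1],[0,0,0,0,0,0,0.12],[0,0,0,0,0,0,0.12],[0,0,0,0,0,0,0.12],[0,0,0,0,0,0,0.12],[0,0,0,0,0,0,0.12],[0,0,0,0,0,0,0.12],[0,0,0,0,0,0,0.12],[0,0,0,0,0,0,0.12]]'
python3 -m inch '[[0,0,0,0,0,0,0.08],[0,0,0,0,0,0,0.05],[0,0,0,0,0,0,0],[0,0,0,0,0,0,0]]'
python3 go.py 470 -299.8 35 -80.3
```

```text
t: 26.22
tool_pos: [0.4801, -0.2843, 0.1055]
orientation: [[0.155, 0.988, -0.002], [0.988, -0.155, 0.0], [-0.0, -0.002, -1.0]]
contact_force: [0.7, 0.1, -2.4]
grip_width: 0.0434
grip_force: 35.0
t: 27.22
tool_pos: [0.4691, -0.3016, 0.1058]
orientation: [[0.955, 0.297, -0.001], [0.297, -0.955, 0.001], [-0.001, -0.001, -1.0]]
contact_force: [0.2, -0.2, -3.6]
grip_width: 0.0438
grip_force: 35.0
t: 27.55
tool_pos: [0.4692, -0.3018, 0.106]
orientation: [[0.984, 0.179, -0.001], [0.179, -0.984, 0.001], [-0.001, -0.001, -1.0]]
contact_force: [-0.8, -0.5, -1.9]
grip_width: 0.044
grip_force: 35.0
t 27.55 pos [ 469.2 -301.8  106. ] yaw -79.71 tilt 0.08 F [-0.8 -0.5 -1.9] w 44.0 gf 35.0
shift cm [ 0.12 -0.18  7.1 ] rz 0.01
after turn shift [ 0.12 -0.18  7.1 ]
q [ 0.24  0.48  0.36  1.9  -0.23  0.8  -0.67]
```

```bash
python3 -m inch '[[0,0.1,-0.15,0.8,0,0,0.01],[0,0,0,1.8,0,0,0],[0,0,0,2,0,0,0],[0,0,0,2,0,0,0],[0,0,0,1.3,0,0,0],[0,0,0,0.8,0,0,0],[0,0,0,0.4,0,0,0],[0,0,0,0,0,0,0],[0,0,0,0,0,0,0]]'
python3 go.py 470 -299.8 9.3 -80.3
python3 - <<'E'
from h import *
s=snap("scene","s3");t=snap("top","t3")
a=cv2.resize(s["image"][215:325,120:240,::-1],None,fx=4,fy=4,interpolation=cv2.INTER_CUBIC)
b=cv2.resize(t["image"][175:285,390:470,::-1],None,fx=4,fy=4,interpolation=cv2.INTER_CUBIC)
cv2.imwrite("pics/c3.png",np.hstack([a,b]))
E
```

```text
t: 28.3
tool_pos: [0.4705, -0.3014, 0.0161]
orientation: [[0.986, 0.166, 0.001], [0.166, -0.986, -0.0], [0.001, 0.001, -1.0]]
contact_force: [0.2, 0.7, -2.5]
grip_width: 0.0436
grip_force: 35.0
t 28.3 pos [ 470.5 -301.4   16.1] yaw -80.44 tilt 0.04 F [ 0.2  0.7 -2.5] w 43.6 gf 35.0
shift cm [-0.02 -0.17  0.68] rz -0.003
after turn shift [-0.02 -0.17  0.68]
q [ 0.28  0.62  0.3   1.93 -0.3   0.63 -0.63]
```

View pics/c3.png

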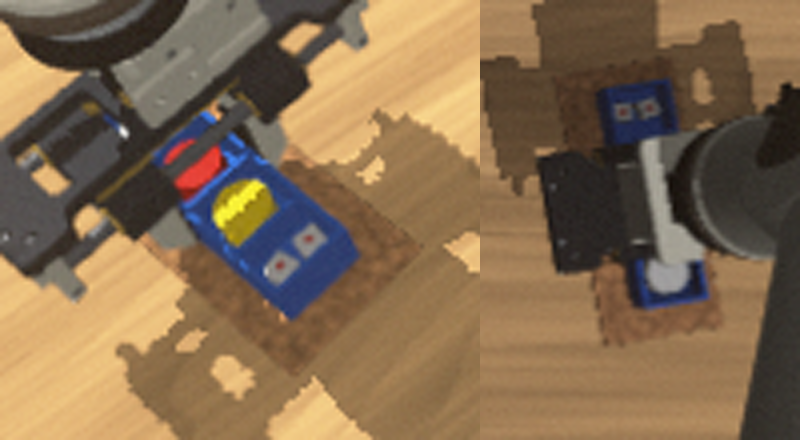

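The tray is over the mat and parallel to it (top crop: mat left edge x≈560, tray 597–678). Next I lower and release it.

```bash
python3 -m inch '[[0,0,-0.12,0.3,0,0,0],[0,0,0,0.25,0,0,0],[0,0,0,0.1,0,0,0],[0,0,0,0.05,0,0,0],[0,0,0,0,0,0,0],[0,0,0,0,0,0,0]]'
python3 go.py 470 -299.8 9.3 -80.3
```

```text
t: 28.9
tool_pos: [0.4699, -0.2997, 0.0089]
orientation: [[0.986, 0.166, 0.0], [0.166, -0.986, 0.0], [0.0, -0.0, -1.0]]
contact_force: [-1.3, 1.4, 2.1]
grip_width: 0.0437
grip_force: 35.0
t 28.9 pos [ 469.9 -299.7    8.9] yaw -80.43 tilt 0.02 F [-1.3  1.4  2.1] w 43.7 gf 35.0
shift cm [ 0.01  0.01 -0.04] rz -0.002
after turn shift [ 0.01  0.01 -0.04]
q [ 0.29  0.63  0.3   1.94 -0.3   0.62 -0.63]
```

```bash
python3 -m inch '[[0.6,0,0,0,0,0,0],[0.6,0,0,0,0,0,0],[0.6,0,0,0,0,0,0],[0.6,0,0,-0.6,0,0,0],[0.6,0,0,-1.2,0,0,0],[0.6,0,0,-2.2,0,0,0],[0.6,0,0,-2.8,0,0,0],[0.6,0,0,-2.8,0,0,0],[0.6,0,0,-2.4,0,0,0],[0.6,0,0,-1,0,0,0],[0.38,0,0,0,0,0,-0.1],[0.38,0,0,0,0,0,-0.12]]'
python3 -m inch '[[0.38,0,0,0,0,0,-0.12],[0.38,0,0,0,0,0,-0.12],[0.38,0,0,0,0,0,-0.12],[0.38,0,0,0,0,0,-0.12],[0.38,0,0,0,0,0,-0.12],[0.38,0,0,0,0,0,-0.12],[0.38,0,0,0,0,0,-0.12],[0.38,0,0,0,0,0,-0.12],[0.38,0,0,0,0,0,-0.06],[0.38,0,0,0,0,0,0]]'
python3 go.py 430.6 316.4 140 -8.54
```

```text
t: 29.9
tool_pos: [0.4706, -0.3002, 0.1404]
orientation: [[0.924, 0.382, 0.002], [0.382, -0.924, -0.001], [0.002, 0.002, -1.0]]
contact_force: [-0.2, 0.7, -1.2]
grip_width: 0.0459
grip_force: 0.0
t: 30.73
tool_pos: [0.4695, -0.2999, 0.1388]
orientation: [[0.162, 0.987, -0.0], [0.987, -0.162, 0.0], [0.0, -0.0, -1.0]]
contact_force: [1.0, -0.7, 0.2]
grip_width: 0.0348
grip_force: 0.0
t 30.73 pos [ 469.5 -299.9  138.8] yaw -9.29 tilt 0.01 F [ 1.  -0.7  0.2] w 34.8 gf 0.0
shift cm [ 60.2  -13.8   -0.11] rz -0.013
after turn shift [ 60.37 -13.    -0.11]
q [ 0.43  0.41  0.11  1.88 -0.06  0.86  0.41]
```

```bash
python3 -m inch '[[0.38,0,0,0,0,0,-0.013],[0.38,1.4,-0.3,0,0,0,0],[0.38,3,-0.65,0,0,0,0],[0.38,3,-0.65,0,0,0,0],[0.38,3,-0.65,0,0,0,0],[0.38,3,-0.65,0,0,0,0],[0.38,3,-0.65,0,0,0,0],[0.38,3,-0.65,0,0,0,0],[0.38,3,-0.65,0,0,0,0],[0.38,3,-0.65,0,0,0,0],[0.38,3,-0.65,0,0,0,0],[0.38,3,-0.65,0,0,0,0]]'
python3 -m inch '[[0.38,3,-0.65,0,0,0,0],[0.38,3,-0.65,0,0,0,0],[0.38,3,-0.65,0,0,0,0],[0.38,3,-0.65,0,0,0,0],[0.38,3,-0.65,0,0,0,0],[0.38,3,-0.65,0,0,0,0],[0.38,3,-0.65,0,0,0,0],[0.38,3,-0.65,0,0,0,0],[0.38,2,-0.5,0,0,0,0],[0.38,1,-0.2,0,0,0,0],[0.38,0,0,0,0,0,0],[0.38,0,0,0,0,0,0]]'
python3 go.py 430.6 316.4 52.9 -8.54
python3 - <<'E'
from h import *
s=snap("scene","s4");t=snap("top","t4")
a=cv2.resize(s["image"][215:325,120:240,::-1],None,fx=4,fy=4,interpolation=cv2.INTER_CUBIC)
b=cv2.resize(t["image"][175:285,390:470,::-1],None,fx=4,fy=4,interpolation=cv2.INTER_CUBIC)
cv2.imwrite("pics/c4.png",np.hstack([a,b]))
E
```

```text
t: 31.73
tool_pos: [0.4488, 0.0232, 0.1389]
orientation: [[0.151, 0.989, 0.0], [0.989, -0.151, 0.0], [0.0, -0.0, -1.0]]
contact_force: [0.5, -0.0, -0.2]
grip_width: 0.0348
grip_force: 0.0
t: 32.73
tool_pos: [0.4315, 0.296, 0.1385]
orientation: [[0.15, 0.989, -0.001], [0.989, -0.15, -0.001], [-0.001, -0.0, -1.0]]
contact_force: [0.2, -1.0, -1.6]
grip_width: 0.0351
grip_force: 0.0
t 32.73 pos [431.5 296.  138.5] yaw -8.62 tilt 0.08 F [ 0.2 -1.  -1.6] w 35.1 gf 0.0
shift cm [ 2.02 -0.39  8.55] rz -0.001
after turn shift [ 2.02 -0.39  8.55]
q [-0.51  0.36 -0.17  1.95  0.08  0.83 -0.88]
```

View pics/c4.png

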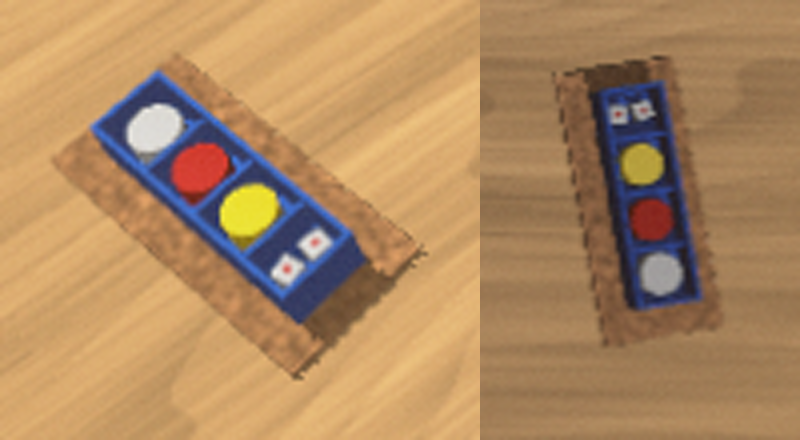

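```bash
python3 - <<'E'
from h import *
t=load("t4");s=load("s4")
A=lambda p:(np.array(p)+.5)/4-.5+[390,175]
B=lambda p:(np.array(p)+.5)/4-.5+[120,215]
for n,c,m,tr in(("top",t,A([(75,73),(188,57),(240,325),(127,346)]),A([(117,87),(186,80),(222,299),(154,309)])),("scene",s,B([(178,55),(424,251),(297,376),(53,160)]),B([(158,73),(354,236),(285,296),(94,128)]))):
    for q,z in((m,.004),(tr,.032)):
        w=onz(c,q,z)[:,:2]*1000;print(n,w.mean(0).round(1),cv2.minAreaRect(w.astype(np.float32))[1:])
    # colour fit of mat
E
```

```text
top [ 468.2 -300.2] ((191.77886962890625, 80.79103088378906), 10.541884422302246)
top [ 471.8 -300.2] ((151.27259826660156, 47.66105651855469), 8.85293197631836)
scene [ 470.9 -300.5] ((190.53628540039062, 82.65423583984375), 10.267061233520508)
scene [ 473.7 -300.4] ((149.88536071777344, 41.30010986328125), 9.74661922454834)
```

The tray sits within about 3 mm and 1° of the mat's middle in both views. Now I put the boxes back, the square one first.

```bash
python3 -m inch '[[0.38,0.7,-0.2,0,0,0,0],[0.38,0.9,-0.15,0.8,0,0,0],[0.38,0.4,0,2,0,0,0],[0.38,0,0,2.2,0,0,0],[0.38,0,0,1.8,0,0,0],[0.38,0,0,1,0,0,0],[0.38,0,0,0.5,0,0,0],[0.38,0,0,0.2,0,0,0],[0.38,0,0,0,0,0,0],[0.38,0,0,0,0,0,0]]'
python3 go.py 430.6 316.4 52.7 -8.54
```

```text
t: 33.67
tool_pos: [0.4323, 0.3173, 0.0545]
orientation: [[0.151, 0.989, 0.001], [0.989, -0.151, 0.001], [0.001, 0.001, -1.0]]
contact_force: [0.2, -0.3, 0.3]
grip_width: 0.0353
grip_force: 0.0
t 33.67 pos [432.3 317.3  54.5] yaw -8.67 tilt 0.08 F [ 0.2 -0.3  0.3] w 35.3 gf 0.0
shift cm [-0.12 -0.16  0.18] rz -0.002
after turn shift [-0.12 -0.16  0.18]
q [-0.56  0.51 -0.16  1.97  0.12  0.67 -0.94]
```

```bash
python3 -m inch '[[0.38,-0.1,-0.14,0.17,0,0,-0.002],[0.38,0,0,0,0,0,0],[0.38,0,0,0,0,0,0],[0.38,0,0,0,0,0,0]]' 30;python3 go.py 430.6 316.4 52.7 -8.54
python3 -m inch '[[0,0,0,0,0,0,0],[0,0,0,0,0,0,0],[0,0,0,0,0,0,0],[0,0,0,0,0,0,0],[0,0,0,0,0,0,0],[0,0,0,-0.5,0,0,0],[0,0,0,-1.5,0,0,0],[0,0,0,-2.2,0,0,0],[0,0,0,-2.5,0,0,0],[0,0,0,-1.8,0,0,0],[0,0,0,-0.5,0,0,0],[0,0,0,0,0,0,0]]'
python3 go.py 563.4 -92.2 142 -8.54
```

```text
t: 34.0
tool_pos: [0.4304, 0.3163, 0.0524]
orientation: [[0.148, 0.989, 0.001], [0.989, -0.148, 0.0], [0.001, 0.001, -1.0]]
contact_force: [-0.7, -0.5, 0.2]
grip_width: 0.0346
grip_force: 0.0
t 34.0 pos [430.4 316.3  52.4] yaw -8.53 tilt 0.04 F [-0.7 -0.5  0.2] w 34.6 gf 0.0
shift cm [ 0.02  0.02 -0.03] rz 0.0
after turn shift [ 0.02  0.02 -0.03]
q [-0.56  0.51 -0.16  1.97  0.13  0.66 -0.94]
t: 35.0
tool_pos: [0.431, 0.3168, 0.1436]
orientation: [[0.148, 0.989, 0.003], [0.989, -0.148, 0.002], [0.002, 0.002, -1.0]]
contact_force: [0.3, 0.2, -2.1]
grip_width: 0.0174
grip_force: 30.0
t 35.0 pos [431.  316.8 143.6] yaw -8.54 tilt 0.19 F [ 0.3  0.2 -2.1] w 17.4 gf 30.0
shift cm [-38.48  19.16   0.11] rz 0.0
after turn shift [-38.48  19.16   0.11]
q [-0.53  0.37 -0.18  1.92  0.09  0.85 -0.91]
```

```bash
python3 -m inch '[[0,-0.8,0.4,0,0,0,0],[0,-1.8,0.9,0,0,0,0],[0,-2.8,1.4,0,0,0,0],[0,-2.8,1.4,0,0,0,0],[0,-2.8,1.4,0,0,0,0],[0,-2.8,1.4,0,0,0,0],[0,-2.8,1.4,0,0,0,0],[0,-2.8,1.4,0,0,0,0],[0,-2.8,1.4,0,0,0,0],[0,-2.8,1.4,0,0,0,0],[0,-2.8,1.4,0,0,0,0],[0,-2.8,1.4,0,0,0,0]]'; python3 -m inch '[[0,-2.8,1.4,0,0,0,0],[0,-2.2,1.1,0,0,0,0],[0,-1.4,0.7,0,0,0,0],[0,-0.8,0.4,0,0,0,0],[0,-0.4,0.2,0,0,0,0],[0,0,0,0,0,0,0],[0,0,0,0,0,0,0],[0,0,0,0,0,0,0]]'
python3 go.py 563.4 -92.2 54.7 -8.54
```

```text
t: 36.0
tool_pos: [0.5345, -0.0117, 0.14]
orientation: [[0.149, 0.989, -0.004], [0.989, -0.149, -0.0], [-0.001, -0.004, -1.0]]
contact_force: [0.1, 0.2, -2.2]
grip_width: 0.017
grip_force: 30.0
t: 36.67
tool_pos: [0.5619, -0.0882, 0.1416]
orientation: [[0.146, 0.989, -0.001], [0.989, -0.146, 0.001], [0.001, -0.001, -1.0]]
contact_force: [0.5, -0.3, -1.9]
grip_width: 0.0168
grip_force: 30.0
t 36.67 pos [561.9 -88.2 141.6] yaw -8.41 tilt 0.08 F [ 0.5 -0.3 -1.9] w 16.8 gf 30.0
shift cm [-0.38  0.22  8.69] rz 0.002
after turn shift [-0.38  0.22  8.69]
q [ 0.13  0.42 -0.02  1.84  0.01  0.88 -0.05]
```

```bash
python3 -m inch '[[0,-0.2,0.1,0.8,0,0,0.002],[0,-0.15,0.05,1.8,0,0,0],[0,0,0,2,0,0,0],[0,0,0,1.5,0,0,0],[0,0,0,1,0,0,0],[0,0,0,0.5,0,0,0],[0,0,0,0,0,0,0],[0,0,0,0,0,0,0],[0,0,0,0,0,0,0]]'
python3 go.py 563.4 -92.2 54.7 -8.54
```

```text
t: 37.42
tool_pos: [0.5642, -0.0937, 0.0669]
orientation: [[0.15, 0.989, 0.002], [0.989, -0.15, -0.0], [0.0, 0.002, -1.0]]
contact_force: [-0.2, -0.7, -2.4]
grip_width: 0.0175
grip_force: 30.0
t 37.42 pos [564.2 -93.7  66.9] yaw -8.64 tilt 0.09 F [-0.2 -0.7 -2.4] w 17.5 gf 30.0
shift cm [ 0.14 -0.1   1.22] rz -0.002
after turn shift [ 0.14 -0.1   1.22]
q [ 0.13  0.53 -0.02  1.88  0.01  0.73 -0.04]
```

```bash
python3 -m inch '[[0,0.08,-0.06,0.4,0,0,0],[0,0,0,0.3,0,0,0],[0,0,0,0.2,0,0,0],[0,0,0,0,0,0,0],[0,0,0,0,0,0,0],[0,0,0,0,0,0,0]]'
python3 go.py 563.4 -92.2 54.7 -8.54
```

```text
t: 37.92
tool_pos: [0.5629, -0.0928, 0.057]
orientation: [[0.15, 0.989, 0.0], [0.989, -0.15, 0.0], [0.0, 0.0, -1.0]]
contact_force: [-0.3, 0.1, -1.4]
grip_width: 0.0173
grip_force: 30.0
t 37.92 pos [562.9 -92.8  57. ] yaw -8.65 tilt 0.01 F [-0.3  0.1 -1.4] w 17.3 gf 30.0
shift cm [0.07 0.04 0.23] rz -0.002
after turn shift [0.07 0.04 0.23]
q [ 0.13  0.55 -0.02  1.88  0.01  0.71 -0.05]
```

```bash
python3 -m inch '[[0,0.05,0.03,0.1,0,0,-0.002],[0,0,0,0.1,0,0,0],[0,0,0,0.05,0,0,0],[0,0,0,0,0,0,0],[0,0,0,0,0,0,0]]'
python3 go.py 563.4 -92.2 54.7 -8.54
python3 -m inch '[[0.38,0,0,0,0,0,0],[0.38,0,0,0,0,0,0],[0.38,0,0,0,0,0,0],[0.38,0,0,-1,0,0,0],[0.38,0,0,-2,0,0,0],[0.38,0,0,-2.5,0,0,0],[0.38,0,0,-2,0,0,0],[0.38,1,-0.3,-0.5,0,0,0],[0.38,2.5,-0.7,0,0,0,0],[0.38,3,-0.8,0,0,0,0],[0.38,3,-0.8,0,0,0,0],[0.38,3,-0.8,0,0,0,0]]'
python3 -m inch '[[0.38,3,-0.8,0,0,0,0],[0.38,3,-0.8,0,0,0,0],[0.38,3,-0.8,0,0,0,0],[0.38,3,-0.8,0,0,0,0],[0.38,3,-0.8,0,0,0,0],[0.38,3,-0.8,0,0,0,0],[0.38,3,-0.8,0,0,0,0],[0.38,2.5,-0.8,0,0,0,0],[0.38,1.5,-0.5,0,0,0,0],[0.38,0.8,-0.2,0,0,0,0],[0.38,0,0,0,0,0,0],[0.38,0,0,0,0,0,0]]'
python3 go.py 514.2 307 60.2 -8.54
```

```text
t: 38.33
tool_pos: [0.5631, -0.0923, 0.0544]
orientation: [[0.148, 0.989, -0.0], [0.989, -0.148, 0.0], [0.0, -0.0, -1.0]]
contact_force: [0.8, 0.8, -1.5]
grip_width: 0.0174
grip_force: 30.0
t 38.33 pos [563.1 -92.3  54.4] yaw -8.53 tilt 0.01 F [ 0.8  0.8 -1.5] w 17.4 gf 30.0
shift cm [ 0.02  0.02 -0.03] rz 0.0
after turn shift [ 0.02  0.02 -0.03]
q [ 0.13  0.55 -0.02  1.88  0.01  0.7  -0.05]
t: 39.33
tool_pos: [0.5475, 0.0381, 0.1347]
orientation: [[0.149, 0.989, 0.0], [0.989, -0.149, 0.0], [0.0, 0.0, -1.0]]
contact_force: [0.5, -0.2, 0.2]
grip_width: 0.0348
grip_force: 0.0
t: 40.33
tool_pos: [0.516, 0.3014, 0.1343]
orientation: [[0.148, 0.989, -0.0], [0.989, -0.148, -0.001], [-0.001, -0.0, -1.0]]
contact_force: [1.0, -0.5, 0.1]
grip_width: 0.0348
grip_force: 0.0
t 40.33 pos [516.  301.4 134.3] yaw -8.52 tilt 0.05 F [ 1.  -0.5  0.1] w 34.8 gf 0.0
shift cm [ 0.53 -0.26  7.41] rz 0.0
after turn shift [ 0.53 -0.26  7.41]
q [-0.48  0.48 -0.12  1.77  0.07  0.89 -0.78]
```

```bash
python3 -m inch '[[0.38,0.25,-0.15,0.8,0,0,0],[0.38,0.2,-0.1,1.8,0,0,0],[0.38,0,0,2,0,0,0],[0.38,0,0,1.5,0,0,0],[0.38,0,0,0.8,0,0,0],[0.38,0,0,0.4,0,0,0],[0.38,0,0,0,0,0,0],[0.38,0,0,0,0,0,0],[0.38,0,0,0,0,0,0]]'
python3 go.py 514.2 307 60.2 -8.54
```

```text
t: 41.08
tool_pos: [0.5153, 0.307, 0.0625]
orientation: [[0.149, 0.989, 0.001], [0.989, -0.149, 0.001], [0.001, 0.001, -1.0]]
contact_force: [-0.5, 0.3, -0.1]
grip_width: 0.0346
grip_force: 0.0
t 41.08 pos [515.3 307.   62.5] yaw -8.57 tilt 0.1 F [-0.5  0.3 -0.1] w 34.6 gf 0.0
shift cm [-0.01 -0.11  0.23] rz -0.0
after turn shift [-0.01 -0.11  0.23]
q [-0.5   0.58 -0.11  1.81  0.09  0.76 -0.81]
```

```bash
python3 -m inch '[[0.38,0,-0.1,0.2,0,0,0],[0.38,0,0,0,0,0,0],[0.38,0,0,0,0,0,0]]'; python3 go.py 514.2 307 60.2 -8.54
python3 -m inch '[[0,0,0,0,0,0,0],[0,0,0,0,0,0,0],[0,0,0,0,0,0,0],[0,0,0,0,0,0,0],[0,0,0,0,0,0,0],[0,0,0,-0.5,0,0,0],[0,0,0,-1.5,0,0,0],[0,0,0,-2.2,0,0,0],[0,0,0,-2.2,0,0,0],[0,0,0,-1.5,0,0,0],[0,-0.8,0.3,-0.5,0,0,0],[0,-1.8,0.6,0,0,0,0]]' 30
python3 -m inch '[[0,-2.6,0.9,0,0,0,0],[0,-2.8,1,0,0,0,0],[0,-2.8,1,0,0,0,0],[0,-2.8,1,0,0,0,0],[0,-2.8,1,0,0,0,0],[0,-2.8,1,0,0,0,0],[0,-2.8,1,0,0,0,0],[0,-2.8,1,0,0,0,0],[0,-2.6,0.8,0,0,0,0],[0,-1.8,0.6,0,0,0,0],[0,-0.8,0.3,0,0,0,0],[0,0,0,0,0,0,0]]'
python3 -m inch '[[0,0,0,0,0,0,0],[0,0,0,0,0,0,0]]'; python3 go.py 574.8 -15.7 62 -8.54
```

```text
t: 41.33
tool_pos: [0.5135, 0.3071, 0.0599]
orientation: [[0.148, 0.989, 0.0], [0.989, -0.148, 0.0], [0.0, 0.0, -1.0]]
contact_force: [-0.7, -0.3, 0.3]
grip_width: 0.0349
grip_force: 0.0
t 41.33 pos [513.5 307.1  59.9] yaw -8.53 tilt 0.03 F [-0.7 -0.3  0.3] w 34.9 gf 0.0
shift cm [-0.    0.07 -0.03] rz 0.0
after turn shift [-0.    0.07 -0.03]
q [-0.5   0.58 -0.11  1.81  0.09  0.75 -0.81]
t: 42.33
tool_pos: [0.5185, 0.2831, 0.1453]
orientation: [[0.144, 0.99, 0.002], [0.99, -0.144, 0.004], [0.004, 0.002, -1.0]]
contact_force: [0.1, 0.2, -1.9]
grip_width: 0.0172
grip_force: 30.0
t: 43.33
tool_pos: [0.5722, -0.0089, 0.1428]
orientation: [[0.153, 0.988, -0.001], [0.988, -0.153, -0.001], [-0.002, -0.001, -1.0]]
contact_force: [0.1, 0.1, -2.3]
grip_width: 0.0173
grip_force: 30.0
t: 43.5
tool_pos: [0.5722, -0.0031, 0.1432]
orientation: [[0.146, 0.989, -0.001], [0.989, -0.146, 0.001], [0.001, -0.001, -1.0]]
contact_force: [-0.0, 0.1, -2.0]
grip_width: 0.0173
grip_force: 30.0
t 43.5 pos [572.2  -3.1 143.2] yaw -8.4 tilt 0.09 F [-0.   0.1 -2. ] w 17.3 gf 30.0
shift cm [-1.22  0.45  8.12] rz 0.002
after turn shift [-1.22  0.45  8.12]
q [-0.01  0.43 -0.04  1.83  0.02  0.88 -0.21]
```

```bash
python3 -m inch '[[0,-0.5,0.2,0,0,0,0],[0,-0.5,0.2,0.8,0,0,0],[0,-0.15,0,1.8,0,0,0],[0,0,0,2,0,0,0],[0,0,0,1.4,0,0,0],[0,0,0,0.7,0,0,0],[0,0,0,0.3,0,0,0],[0,0,0,0,0,0,0],[0,0,0,0,0,0,0],[0,0,0,0,0,0,0]]'
python3 go.py 574.8 -15.7 62 -8.54
```

```text
t: 44.33
tool_pos: [0.5759, -0.0172, 0.0745]
orientation: [[0.148, 0.989, 0.002], [0.989, -0.148, 0.0], [0.0, 0.002, -1.0]]
contact_force: [0.1, -0.3, -1.1]
grip_width: 0.0173
grip_force: 30.0
t 44.33 pos [575.9 -17.2  74.5] yaw -8.53 tilt 0.11 F [ 0.1 -0.3 -1.1] w 17.3 gf 30.0
shift cm [ 0.13 -0.13  1.25] rz 0.0
after turn shift [ 0.13 -0.13  1.25]
q [ 0.01  0.53 -0.04  1.86  0.03  0.75 -0.19]
```

```bash
python3 -m inch '[[0,0.08,-0.06,0.4,0,0,0],[0,0,0,0.3,0,0,0],[0,0,0,0.2,0,0,0],[0,0,0,0,0,0,0],[0,0,0,0,0,0,0],[0,0,0,0,0,0,0]]'
python3 go.py 574.8 -15.7 62 -8.54
```

```text
t: 44.83
tool_pos: [0.5745, -0.0164, 0.0645]
orientation: [[0.148, 0.989, -0.0], [0.989, -0.148, 0.0], [0.0, -0.0, -1.0]]
contact_force: [0.2, 0.3, -2.8]
grip_width: 0.0177
grip_force: 30.0
t 44.83 pos [574.5 -16.4  64.5] yaw -8.54 tilt 0.0 F [ 0.2  0.3 -2.8] w 17.7 gf 30.0
shift cm [0.08 0.02 0.25] rz 0.0
after turn shift [0.08 0.02 0.25]
q [ 0.01  0.54 -0.04  1.87  0.03  0.73 -0.19]
```

```bash
python3 -m inch '[[0,0.06,0.02,0.12,0,0,0],[0,0,0,0.1,0,0,0],[0,0,0,0.06,0,0,0],[0,0,0,0,0,0,0],[0,0,0,0,0,0,0]]'
python3 go.py 574.8 -15.7 62 -8.54
python3 -m inch '[[0.38,0,0,0,0,0,0],[0.38,0,0,0,0,0,0],[0.38,0,0,0,0,0,0],[0.38,0,0,-1,0,0,0],[0.38,0,0,-2,0,0,0],[0.38,0,0,-2.5,0,0,0],[0.38,0,0,-2,0,0,0],[0.38,1,0,-0.5,0,0,0],[0.38,2.5,-0.2,0,0,0,0],[0.38,3,-0.2,0,0,0,0],[0.38,3,-0.2,0,0,0,0],[0.38,3,-0.2,0,0,0,0]]'
python3 -m inch '[[0.38,3,-0.2,0,0,0,0],[0.38,3,-0.2,0,0,0,0],[0.38,3,-0.2,0,0,0,0],[0.38,3,-0.2,0,0,0,0],[0.38,3,-0.25,0,0,0,0],[0.38,2,-0.2,0,0,0,0],[0.38,1.1,-0.2,0,0,0,0],[0.38,0.5,0,0,0,0,0],[0.38,0,0,0,0,0,0],[0.38,0,0,0,0,0,0]]'
python3 go.py 598.3 295.5 55.2 -8.54
```

```text
t: 45.25
tool_pos: [0.5748, -0.0158, 0.0617]
orientation: [[0.148, 0.989, -0.0], [0.989, -0.148, 0.0], [-0.0, -0.0, -1.0]]
contact_force: [0.2, -0.8, -1.9]
grip_width: 0.0171
grip_force: 30.0
t 45.25 pos [574.8 -15.8  61.7] yaw -8.53 tilt 0.01 F [ 0.2 -0.8 -1.9] w 17.1 gf 30.0
shift cm [ 0.01  0.   -0.03] rz 0.0
after turn shift [ 0.01  0.   -0.03]
q [ 0.01  0.55 -0.04  1.87  0.03  0.72 -0.19]
t: 46.25
tool_pos: [0.5853, 0.1108, 0.142]
orientation: [[0.149, 0.989, 0.0], [0.989, -0.149, 0.0], [0.001, 0.0, -1.0]]
contact_force: [0.2, -0.8, 0.6]
grip_width: 0.035
grip_force: 0.0
t: 47.08
tool_pos: [0.5989, 0.2933, 0.1415]
orientation: [[0.15, 0.989, -0.0], [0.989, -0.15, -0.001], [-0.001, -0.0, -1.0]]
contact_force: [-0.1, -0.8, -0.2]
grip_width: 0.0345
grip_force: 0.0
t 47.08 pos [598.9 293.3 141.5] yaw -8.61 tilt 0.09 F [-0.1 -0.8 -0.2] w 34.5 gf 0.0
shift cm [ 0.22 -0.09  8.63] rz -0.001
after turn shift [ 0.22 -0.09  8.63]
q [-0.43  0.58 -0.09  1.58  0.06  0.98 -0.69]
```

```bash
python3 -m inch '[[0.38,0.15,-0.1,0.8,0,0,0],[0.38,0,0,1.8,0,0,0],[0.38,0,0,2,0,0,0],[0.38,0,0,1.8,0,0,0],[0.38,0,0,1.2,0,0,0],[0.38,0,0,0.6,0,0,0],[0.38,0,0,0.3,0,0,0],[0.38,0,0,0,0,0,0],[0.38,0,0,0,0,0,0],[0.38,0,0,0,0,0,0]]'
python3 go.py 598.3 295.5 55.2 -8.54
```

```text
t: 47.92
tool_pos: [0.5988, 0.2971, 0.0579]
orientation: [[0.149, 0.989, 0.002], [0.989, -0.149, 0.001], [0.001, 0.002, -1.0]]
contact_force: [0.6, 0.4, -0.3]
grip_width: 0.0348
grip_force: 0.0
t 47.92 pos [598.8 297.1  57.9] yaw -8.54 tilt 0.12 F [ 0.6  0.4 -0.3] w 34.8 gf 0.0
shift cm [-0.17 -0.03  0.27] rz -0.0
after turn shift [-0.17 -0.03  0.27]
q [-0.44  0.69 -0.09  1.62  0.07  0.83 -0.71]
```

```bash
python3 -m inch '[[0.38,-0.12,-0.02,0.25,0,0,0],[0.38,0,0,0,0,0,0],[0.38,0,0,0,0,0,0]]'; python3 go.py 598.3 295.5 55.2 -8.54
python3 -m inch '[[0,0,0,0,0,0,0],[0,0,0,0,0,0,0],[0,0,0,0,0,0,0],[0,0,0,0,0,0,0],[0,0,0,0,0,0,0],[0,0,0,-0.5,0,0,0],[0,0,0,-1.5,0,0,0],[0,0,0,-2.2,0,0,0],[0,0,0,-2.2,0,0,0],[0,0,0,-1.5,0,0,0],[0,-0.8,0.1,-0.5,0,0,0],[0,-1.8,0.2,0,0,0,0]]' 30
python3 -m inch '[[0,-2.6,0.2,0,0,0,0],[0,-2.8,0.3,0,0,0,0],[0,-2.8,0.3,0,0,0,0],[0,-2.8,0.3,0,0,0,0],[0,-2.8,0.3,0,0,0,0],[0,-2.6,0.2,0,0,0,0],[0,-1.8,0.1,0,0,0,0],[0,-1,0.1,0,0,0,0],[0,-0.4,0,0,0,0,0],[0,0,0,0,0,0,0],[0,0,0,0,0,0,0],[0,0,0,0,0,0,0]]'
python3 go.py 584.7 61 57.3 -8.54
```

```text
t: 48.17
tool_pos: [0.5976, 0.2954, 0.0545]
orientation: [[0.148, 0.989, 0.0], [0.989, -0.148, 0.0], [0.0, 0.0, -1.0]]
contact_force: [-0.4, -0.4, 0.3]
grip_width: 0.0345
grip_force: 0.0
t 48.17 pos [597.6 295.4  54.5] yaw -8.54 tilt 0.02 F [-0.4 -0.4  0.3] w 34.5 gf 0.0
shift cm [ 0.02  0.07 -0.07] rz 0.0
after turn shift [ 0.02  0.07 -0.07]
q [-0.44  0.69 -0.09  1.63  0.08  0.83 -0.71]
t: 49.17
tool_pos: [0.5972, 0.2728, 0.141]
orientation: [[0.144, 0.99, 0.004], [0.99, -0.144, 0.004], [0.005, 0.003, -1.0]]
contact_force: [0.9, 0.2, -1.3]
grip_width: 0.0168
grip_force: 30.0
t: 50.17
tool_pos: [0.5853, 0.0749, 0.1381]
orientation: [[0.146, 0.989, -0.0], [0.989, -0.146, 0.001], [0.001, -0.0, -1.0]]
contact_force: [-0.1, 0.9, -1.2]
grip_width: 0.0172
grip_force: 30.0
t 50.17 pos [585.3  74.9 138.1] yaw -8.4 tilt 0.06 F [-0.1  0.9 -1.2] w 17.2 gf 30.0
shift cm [-1.39  0.15  8.08] rz 0.002
after turn shift [-1.39  0.15  8.08]
q [-0.12  0.46 -0.06  1.79  0.04  0.89 -0.35]
```

```bash
python3 -m inch '[[0,-0.5,0.1,0,0,0,0],[0,-0.6,0,0.8,0,0,0],[0,-0.2,0,1.8,0,0,0],[0,0,0,2,0,0,0],[0,0,0,1.4,0,0,0],[0,0,0,0.7,0,0,0],[0,0,0,0.3,0,0,0],[0,0,0,0,0,0,0],[0,0,0,0,0,0,0],[0,0,0,0,0,0,0]]'
python3 go.py 584.7 61 56.8 -8.54
```

```text
t: 51.0
tool_pos: [0.5854, 0.06, 0.0692]
orientation: [[0.148, 0.989, 0.002], [0.989, -0.148, 0.0], [0.001, 0.002, -1.0]]
contact_force: [-0.6, 0.3, -1.2]
grip_width: 0.017
grip_force: 30.0
t 51.0 pos [585.4  60.   69.2] yaw -8.53 tilt 0.1 F [-0.6  0.3 -1.2] w 17.0 gf 30.0
shift cm [ 0.09 -0.08  1.23] rz 0.0
after turn shift [ 0.09 -0.08  1.23]
q [-0.1   0.55 -0.06  1.84  0.04  0.75 -0.33]
```

```bash
python3 -m inch '[[0,0.05,-0.04,0.4,0,0,0],[0,0,0,0.3,0,0,0],[0,0,0,0.2,0,0,0],[0,0,0,0,0,0,0],[0,0,0,0,0,0,0],[0,0,0,0,0,0,0]]'
python3 go.py 584.7 61 56.8 -8.54
```

```text
t: 51.5
tool_pos: [0.5842, 0.0604, 0.0592]
orientation: [[0.148, 0.989, -0.0], [0.989, -0.148, 0.0], [0.0, -0.0, -1.0]]
contact_force: [0.5, -0.0, -2.1]
grip_width: 0.0171
grip_force: 30.0
t 51.5 pos [584.2  60.4  59.2] yaw -8.54 tilt 0.0 F [ 0.5 -0.  -2.1] w 17.1 gf 30.0
shift cm [0.07 0.05 0.24] rz 0.0
after turn shift [0.07 0.05 0.24]
q [-0.11  0.57 -0.06  1.84  0.04  0.73 -0.33]
```

Lower, release, lift, move away to the left over the board, and check.

```bash
python3 -m inch '[[0,0.05,0.04,0.12,0,0,0],[0,0,0,0.1,0,0,0],[0,0,0,0.06,0,0,0],[0,0,0,0,0,0,0],[0,0,0,0,0,0,0]]'
python3 go.py 584.7 61 56.8 -8.54
python3 -m inch '[[0.38,0,0,0,0,0,0],[0.38,0,0,0,0,0,0],[0.38,0,0,0,0,0,0],[0.38,0,0,-1,0,0,0],[0.38,0,0,-2,0,0,0],[0.38,0,0,-2.5,0,0,0],[0.38,0,0,-2.5,0,0,0],[0.38,1,-0.5,-1.5,0,0,0],[0.38,2.5,-1.2,0,0,0,0],[0.38,3,-1.5,0,0,0,0],[0.38,3,-1.5,0,0,0,0],[0.38,3,-1.5,0,0,0,0]]'
python3 -m inch '[[0.38,3,-1.5,0,0,0,0],[0.38,3,-1.5,0,0,0,0],[0.38,3,-1.5,0,0,0,0],[0.38,3,-1.5,0,0,0,0],[0.38,3,-1.5,0,0,0,0],[0.38,2,-1,0,0,0,0],[0.38,1.1,-0.5,0,0,0,0],[0.38,0.5,0,0,0,0,0],[0.38,0,0,0,0,0,0],[0.38,0,0,0,0,0,0]]'
python3 - <<'E'
from h import *
s=snap("scene","s5");t=snap("top","t5")
def pair(c,c0,y0,y1,x0,x1,k):return np.hstack([cv2.resize(q["image"][y0:y1,x0:x1,::-1],None,fx=k,fy=k,interpolation=cv2.INTER_CUBIC) for q in(c0,c)])
A=pair(s,load("scene0"),150,260,245,375,3);B=pair(t,load("top0"),140,220,270,400,3)
cv2.imwrite("pics/c5.png",np.vstack([A,B]))
# knob shift: phase correlation around each knob
for n,c,c0,pts in(("top",t,load("top0"),[(298,178),(327,181),(357,187)]),("scene",s,load("scene0"),[(349,184),(318,200),(285,220)])):
    for u,v in pts:
        P=lambda q:cv2.cvtColor(q["image"],cv2.COLOR_RGB2GRAY)[v-16:v+16,u-14:u+14].astype(np.float32)
        print(n,(u,v),np.round(cv2.phaseCorrelate(P(c0),P(c),cv2.createHanningWindow((28,32),cv2.CV_32F))[0],2))
E
```

```text
t: 51.92
tool_pos: [0.5845, 0.0608, 0.0563]
orientation: [[0.148, 0.989, -0.0], [0.989, -0.148, -0.0], [-0.0, -0.0, -1.0]]
contact_force: [0.6, 0.3, -1.4]
grip_width: 0.0172
grip_force: 30.0
t 51.92 pos [584.5  60.8  56.3] yaw -8.54 tilt 0.01 F [ 0.6  0.3 -1.4] w 17.2 gf 30.0
shift cm [ 0.02  0.02 -0.05] rz 0.0
after turn shift [ 0.02  0.02 -0.05]
q [-0.11  0.57 -0.06  1.84  0.05  0.73 -0.34]
t: 52.92
tool_pos: [0.5417, 0.1948, 0.1528]
orientation: [[0.149, 0.989, 0.002], [0.989, -0.149, 0.001], [0.001, 0.001, -1.0]]
contact_force: [0.2, -0.6, -0.6]
grip_width: 0.0351
grip_force: 0.0
t: 53.75
tool_pos: [0.4818, 0.389, 0.1515]
orientation: [[0.15, 0.989, 0.001], [0.989, -0.15, -0.001], [-0.001, 0.001, -1.0]]
contact_force: [-0.3, -0.9, -0.1]
grip_width: 0.0352
grip_force: 0.0
top (298, 178) [-0.13  0.13]
top (327, 181) [ 0.03 -0.25]
top (357, 187) [ 0.11 -0.47]
scene (349, 184) [ 0.   -0.13]
scene (318, 200) [0.11 0.46]
scene (285, 220) [0.24 0.21]
```

View pics/c5.png

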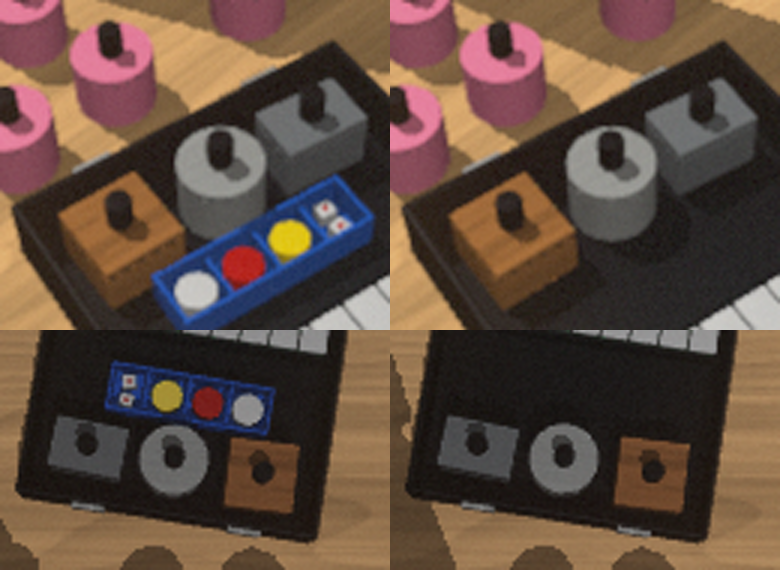

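View pics/t5.png

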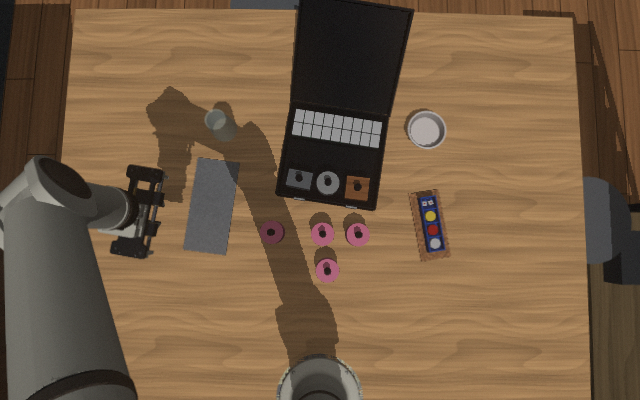

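The boxes stand as before: each knob shifted under 0.5 px, about 1 mm. Tray (430,222) lies on the mat, tumbler (216,120) and ashtray (426,130) are where they were, and the arm is clear of everything.

```bash
python3 -c "
from cell import *
print(close_job())"
```

```text
the job is handed in; nothing more can be done
None
```

The job is done and handed in at about 54 s: the tray lies centred on the cork mat to within about 3 mm and 1°, all three boxes are back upright within about 1 mm of where they stood, and the tumbler and ashtray look unmoved in the last picture.

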